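# Fetch the mirror compact from behind the toiletries

### The job

The mirror compact lies at the back of the clear acrylic tray, blocked in by the three toiletries standing in the bays in front of it. Stand all three upright on the grey stone drying board, then take out the compact and lay it gently, flat and shut, in the middle of the bamboo tray, and only then put each of the three back upright in the bay it came from, just where it stood. Keep the toiletries from toppling at any time, and leave the toothbrush organiser and the ear pick where they are.

Things in the scene. Friction and masses are not known exactly. Their poses are not given: they have to be found in the camera images.
- bottle_mid (a point): Small round amber-glass mouthwash bottle, 46 mm diameter, 96 mm tall, 140 g: straight side up to 70 mm, then a shoulder and a narrow white screw cap (29 mm diameter). This point is on its axis half-way up, 48 mm above its underside; z up. It stands in one of the tray's three front bays.
- rollon_mid (a point): Round roll-on deodorant, 44 mm diameter, 88 mm tall, 90 g: grey lower half, white domed cap as wide as the body, straight side up to 68 mm. This point is on its axis half-way up, 44 mm above its underside; z up. It stands in one of the tray's three front bays.
- flask_mid (a point): Square glass aftershave flask, 44 x 44 mm, glass body 70 mm tall, 92 mm with its round dark steel cap (24 mm diameter), 190 g. This point is on its axis half-way up, 46 mm above its underside; x and y are square to its faces, z up. It stands in one of the tray's three front bays.
- compact_mid (a point): Shut mirror compact: flat black oblong, 60 mm along its x, 104 mm along its y, 15 mm thick, 90 g, with a small steel press-button catch in the middle of its front (-x) long side. This point is its centre, 7.5 mm above its underside. It lies loose in the tray's rear lane behind the three bays; lift it by its two long sides (60 mm apart).
- tray: Fixed clear acrylic tray, 161 (x) by 190 mm (y), floor 3 mm thick, rims 16 mm high, back wall 36 mm high, inner face at x=+83 mm. Origin on its underside; +x to the back. Three bays about 60 mm wide, centres x=-42, y=-62, 0, +62 mm, parted by fins 13 mm high at y=-31, +31 mm from x=-72 to -17 mm. No rail behind them: the compact lies about 9 mm behind the toiletries.
- board: Flat grey stone drying board, 230 mm in its x by 95 mm in its y, 8 mm thick, fixed to the ledge at one side of the tray; empty at the start. Origin at the centre of its underside. The side area for the three toiletries: they may stand on it in any order.
- bamboo: Small bamboo tray with a low rim, outside 160 mm in its x by 136 mm in its y, fixed to the ledge at the other side; floor 4 mm thick, rim 8 mm high and 5 mm wide; empty at the start. Origin at the centre of its underside. The compact goes in its middle; it fits best with its long side along this tray's x.
- brushes: Bystander: clear acrylic toothbrush organiser with three toothbrushes and a steel tongue scraper, 50 x 130 mm foot, 190 mm tall, free-standing at the back of the ledge. Origin at the centre of its underside.
- earpick: Bystander: thin steel ear pick, 80 mm long, 6 mm thick, lying loose on the ledge in front of the acrylic tray. Origin near its middle, on its underside; it lies along its y.
- soapdish: Bystander: white soap dish with a bar of soap, 80 x 115 mm, 45 mm high, fixed by suction feet at the back of the ledge. Origin at the centre of its underside.
There are look-alikes about, which are no part of the job. What is shaped like the part that bears rollon_mid but purple or yellow is not meant.

How it is judged:
By the outcome, as a careful person would: the job done as asked, in the order asked, and still so for the second after the job is handed in, with the robot touching nothing.
It also fails if it takes over 136 s, if anything falls off the work surface, if the arm or the gripper's body presses on something with over 40 N, if the wrist force passes 120 N, or if a joint passes its speed limit or range.

### The arm

A 7-joint arm with a two-finger parallel gripper is mounted at the origin on the work surface. World frame = base frame: x ahead of the robot, y to its left, z up, the work surface at z = 0. Lengths are in m, angles in rad, forces in N, time in s.
With the tool pointing down it reaches from about 0.4 to 0.875 m from the base axis. Payload 19.3 kg.
Tool frame: the origin (TCP) lies at the very end of the fingers, on their centre line; the grasp point (between the pads) lies 19 mm behind it; z points along the fingers, y is the direction in which the jaws open and shut (so a half turn about z gives the same grasp; the last joint's range is limited). The gripper opens to 85 mm and grips with 20 to 120 N. Pads are 22 mm wide; open, the fingers measure 114 mm over their backs; the gripper's body (76 mm by 85 mm) begins 54 mm behind the grasp point. The pads swing forward as they close: fully open they stand 13 mm farther back than shut.
Start: joints at [-1.394, 0.521, -0.036, 1.599, 0.021, 1.021, -0.113], TCP at [0.153, 0.606, 0.231] pointing down, gripper open.
Joint ranges: [-2.91, 2.91], [-0.3, 2.13], [-1.5, 1.42], [0.17, 2.43], [-1.26, 4.41], [0.16, 1.93], [-2.52, 2.52]. Speed limits (rad/s): [1.89, 1.89, 2.39, 2.39, 3.01, 3.01, 3.01].

### API

Orientations are given as [roll, pitch, yaw] about the fixed x, y, z axes, in that order (R = Rz(yaw) Ry(pitch) Rx(roll)).
In Python, from workcell import bot gives the robot as it stands.
- The arm moves only by the tool apply_moves, never from a script. Its argument "commands" is a list of rows, each an object with "travel": the shift along the tool's x, y, z in m, a list of three; "twist": the turn, a rotation vector about the tool's x, y, z in degrees, a list of three; "claw": the finger opening in m, from 0 to 0.0854. A call has 1 to 10 rows; each row is the pose to reach, as a shift and turn from the pose commanded when the call began, along the tool's axes at that moment; what a row does not reach only later rows make up. A row lasts 1/10 s, in which the tool goes at most 50 mm and 8.59 degrees, less where a joint would pass 70% of its speed; a pose out of reach is approached as far as the arm can. A call with a gripper value outside its range is refused whole. The fingers move at their own pace and stop on an object; "force" is the grip in N (left out, the last holds). Time passes only in rows, so rows that repeat a pose let the fingers close. It gives the time, the measured TCP pose, the force and the opening at its end, in the units of the state.
- bot.observe(): the state, without advancing time (a new reading comes with each control period).
- bot.grab_frame(name): name is "scene" or "top"; returns a dict with "frame" (480x640x3 uint8, blue, green, red), "fx", "fy", "cx", "cy" (pixels), "dist" ([k1, k2, p1, p2, k3] as OpenCV has them; the pictures are not rectified), "pose" (4x4, takes a point from camera to world coordinates). Camera axes: x right, y up, looking along -z (the intrinsics and any distortion apply to the point x, -y, -z); pixel columns grow to the right and rows downward; lengths in m; the calibration is good to about 2 mm. A picture is of the moment at which its call begins. There is no depth.
- bot.job_done(): hands the job in, once; it reports no verdict.
The state is a dict: "clock": time; "qpos": joint angles; "qd": joint speeds; "joint_efforts": joint torques, N m; "position": TCP position; "tool_rot": TCP orientation; "force": force on the tool from outside, world axes, zero at the start; "moment": the same for the moment, N m; "grip_width": finger opening in m.
Only numpy, scipy, OpenCV 4.12 (cv2) and the standard library are available. Lean on these libraries where they do the work, as an engineer would, in place of code of your own. Each camera call takes 0.05 s, during which the arm holds its last target.

## Working session

There is one attempt and no reset: what is moved stays moved. The work goes in short steps, Python scripts to look and compute and a tool call to move; the robot and the scene stay as the last step left them, time stands still between calls to the robot, and variables do not carry over. Pictures are saved under pics/ and viewed, and the job is handed in when it is done.

Besides the shell and the picture viewer there is one more tool, called after "Call:" by a JSON object that holds its "method" and its "body", one argument or row to a line. apply_moves: Moves the arm, as the interface text tells. Its arguments: {"type":"object","properties":{"commands":{"type":"array"},"force":{"type":"number"}},"required":["commands"]}

```bash
ls; mkdir -p pics
python3 - <<'E'
from workcell import bot
import cv2
s=bot.observe()
for k,v in s.items(): print(k,v)
for n in("scene","top"):
    f=bot.grab_frame(n); cv2.imwrite(f"pics/{n}0.png",f["frame"])
    print(n,f["fx"],f["fy"],f["cx"],f["cy"],f["dist"]);print(f["pose"])
E
```

```text
pics
clock 0.0
qpos [-1.39420556  0.52199959 -0.03634659  1.59997623  0.02117528  1.02111104
 -0.11280305]
qd [ 0.0002459  -0.00079631  0.00141493 -0.00064997  0.0004232  -0.00140306
 -0.00084333]
joint_efforts [ 1.03193397e-03 -9.27142024e+01  1.98038064e+00 -3.69919574e+01
  1.79157243e-02  8.51655233e-03  1.45423130e-06]
position [0.15262088 0.60574194 0.23074588]
tool_rot [-3.14048322e+00  4.85449974e-05  2.89479203e+00]
force [ 0.49318682 -0.4692209   0.95391565]
moment [-0.01728304  0.03150482  0.06123053]
grip_width 0.08526996164170288
scene 434.2960450079199 434.2960450079199 309.4447311168309 232.46709102349686 [-0.09969077  0.          0.          0.          0.        ]
[[-0.43073246 -0.48924918  0.75835664  1.1515932 ]
 [ 0.90243128 -0.22479339  0.36754008  0.27499584]
 [-0.00934512  0.8426762   0.53833957  0.45117252]
 [ 0.          0.          0.          1.        ]]
top 620.8931664084964 620.8931664084964 325.31746880408895 242.6939959014181 [0.01136064 0.         0.         0.         0.        ]
[[ 0.00323964  0.99661862 -0.08210257  0.52138629]
 [-0.9997845   0.00491158  0.02017018  0.01472425]
 [ 0.02050523  0.08201953  0.99641976  1.07376805]
 [ 0.          0.          0.          1.        ]]
```

View pics/scene0.png

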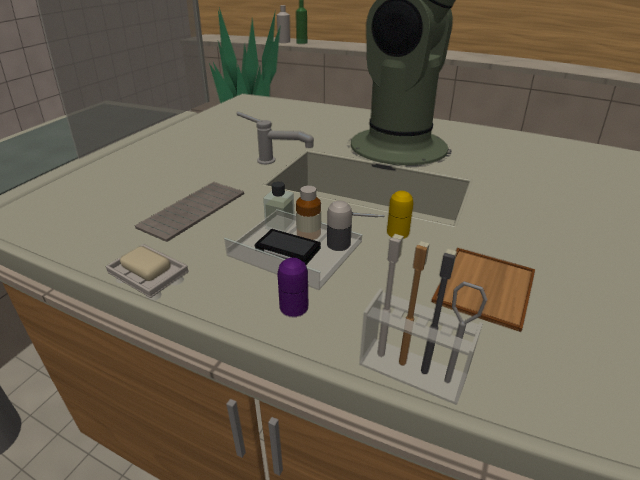

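View pics/top0.png

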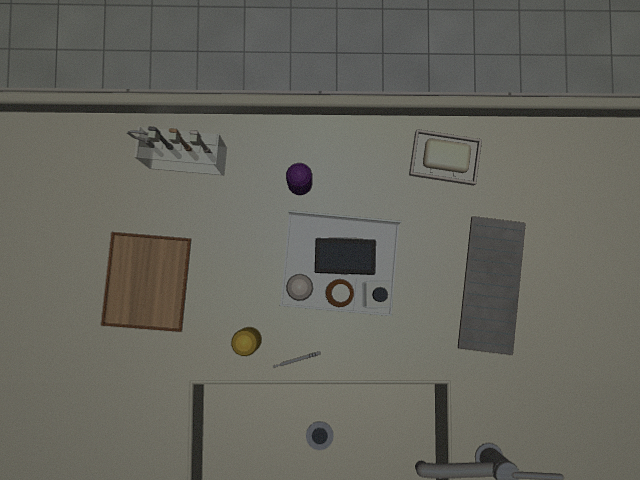

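```bash
cat > h.py <<'E'
import numpy as np, cv2
from workcell import bot
def grab(n): return bot.grab_frame(n)
def K(f): return np.array([[f["fx"],0,f["cx"]],[0,f["fy"],f["cy"]],[0,0,1]])
def ray(f,uv):
    p=cv2.undistortPoints(np.array(uv,float).reshape(-1,1,2),K(f),np.array(f["dist"])).reshape(-1,2)
    d=np.c_[p[:,0],-p[:,1],-np.ones(len(p))]@f["pose"][:3,:3].T
    return f["pose"][:3,3],d
def plane(f,uv,z):
    o,d=ray(f,uv); t=(z-o[2])/d[:,2]; return o+t[:,None]*d
def proj(f,P):
    P=np.array(P,float).reshape(-1,3); c=(P-f["pose"][:3,3])@f["pose"][:3,:3]
    c=c*[1,-1,-1]
    return cv2.projectPoints(c,np.zeros(3),np.zeros(3),K(f),np.array(f["dist"]))[0].reshape(-1,2)
E
python3 - <<'E'
import cv2
a=cv2.imread('pics/top0.png'); cv2.imwrite('pics/topz.png',cv2.resize(a[200:350,260:430],None,fx=4.6,fy=4,interpolation=cv2.INTER_CUBIC)[:600,:800])
b=cv2.imread('pics/scene0.png'); cv2.imwrite('pics/scz.png',cv2.resize(b[170:290,220:380],None,fx=5,fy=5,interpolation=cv2.INTER_CUBIC))
E
```

```text
(no output)
```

View pics/topz.png

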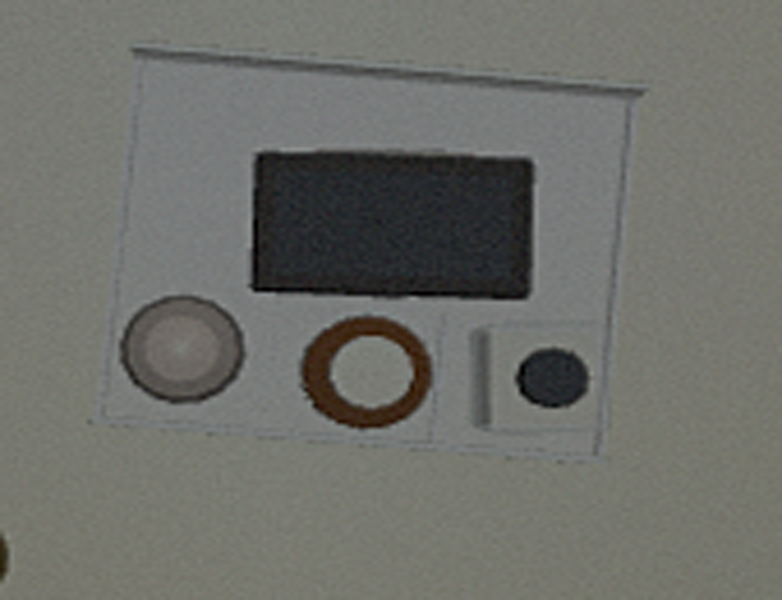

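View pics/scz.png

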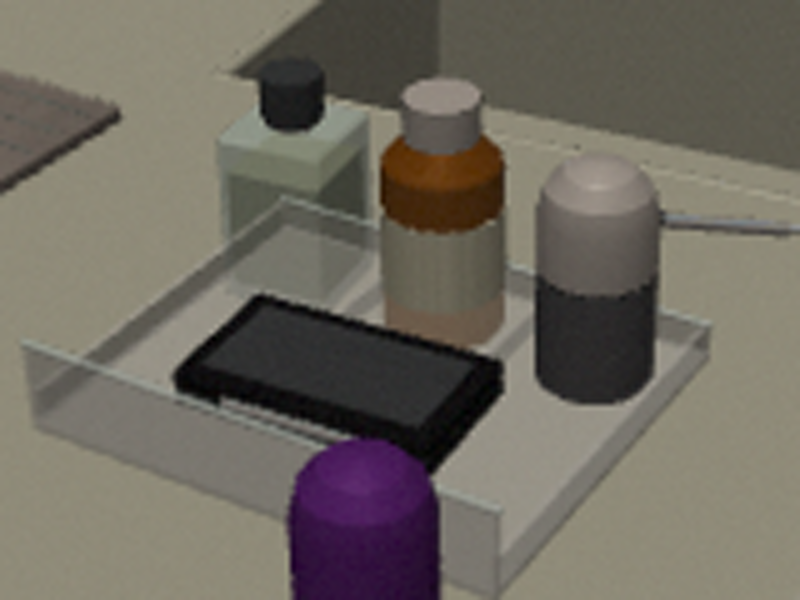

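```bash
cat > m.py <<'E'
from h import *
f=grab("top"); im=f["frame"]; hsv=cv2.cvtColor(im,cv2.COLOR_BGR2HSV)
def comps(mask,mn=60):
    n,l,s,c=cv2.connectedComponentsWithStats(mask.astype(np.uint8))
    return [(l==i).astype(np.uint8) for i in range(1,n) if s[i,4]>=mn]
roi=np.zeros(im.shape[:2],bool); roi[205:320,275:405]=1
def rect(m): 
    c=max(cv2.findContours(m,cv2.RETR_EXTERNAL,cv2.CHAIN_APPROX_NONE)[0],key=cv2.contourArea); return c,cv2.minAreaRect(c)
print("dark:")
for m in comps((hsv[...,2]<75)&roi,30):
    c,r=rect(m); print(r, m.sum(), cv2.boundingRect(c))
print("amber:")
for m in comps((hsv[...,1]>130)&(hsv[...,0]<20)&roi,30):
    c,r=rect(m); print(r,m.sum(),cv2.fitEllipse(c))
# bamboo and board
r2=np.zeros_like(roi); r2[225:340,90:200]=1
for m in comps((hsv[...,1]>75)&(hsv[...,0]<20)&r2,1000):
    c,r=rect(m);print("bamboo",r); b=cv2.boxPoints(r); P=plane(f,b,.008); print(P.round(4),P.mean(0)); 
r3=np.zeros_like(roi); r3[205:365,445:540]=1
for m in comps((hsv[...,2]<112)&r3,1000):
    c,r=rect(m);print("board",r); b=cv2.boxPoints(r); P=plane(f,b,.008); print(P.round(4),P.mean(0))
print(hsv[280,485],hsv[280,540],hsv[280,150],hsv[240,350],hsv[290,380])
E
python3 m.py
```

```text
dark:
((344.5, 256.0), (36.0, 61.0), 90.0) 2157 (314, 238, 62, 37)
((299.0, 287.0), (26.0, 26.0), 90.0) 115 (286, 274, 27, 27)
((339.25, 292.75), (26.870054244995117, 27.577163696289062), 45.0) 349 (325, 279, 29, 28)
((379.75, 294.25), (14.142135620117188, 14.849241256713867), 45.0) 184 (372, 287, 16, 15)
amber:
((339.0, 293.0), (26.0, 26.0), 90.0) 272 ((339.1885681152344, 292.8137512207031), (26.036046981811523, 26.132579803466797), 163.68670654296875)
bamboo ((145.48513793945312, 281.6485290527344), (80.29949951171875, 94.92655181884766), 5.7105937004089355)
[[0.4681 0.3719 0.008 ]
 [0.6285 0.3612 0.008 ]
 [0.6154 0.225  0.008 ]
 [0.4548 0.2375 0.008 ]] [0.54168899 0.29892621 0.008     ]
board ((491.92938232421875, 285.8780517578125), (57.43921661376953, 136.32489013671875), 5.946863174438477)
[[ 0.4256 -0.2307  0.008 ]
 [ 0.6585 -0.2587  0.008 ]
 [ 0.6486 -0.3581  0.008 ]
 [ 0.4158 -0.3283  0.008 ]] [ 0.53714778 -0.29396041  0.008     ]
[30 21 74] [ 23  34 119] [16 95 97] [120  17  30] [120  18  42]
```

```bash
cat > m2.py <<'E'
from h import *
f=grab("top"); g=grab("scene")
z=lambda X,Y:(260+(X+.5)/4.6-.5,200+(Y+.5)/4-.5)
print("backwall",P:=plane(f,[z(133,48),z(645,92)],.036)); d=P[1]-P[0]; print(np.degrees(np.arctan2(d[0],-d[1])),np.linalg.norm(d))
P=plane(f,[z(100,420),z(603,458)],.016); print("front",P); d=P[1]-P[0]; print(np.degrees(np.arctan2(d[0],-d[1])),np.linalg.norm(d))
P=plane(f,[z(258,152),z(533,157),z(528,297),z(252,290)],.018);print("compact",P,P.mean(0)); d=P[1]+P[2]-P[0]-P[3];print(np.degrees(np.arctan2(d[0],-d[1])),np.linalg.norm(d)/2,np.linalg.norm(P[0]-P[3]))
print("bottle shoulder",plane(f,[(339.2,292.8)],.073),"cap",plane(f,[z(372,371)],.099))
print("flask cap",plane(f,[(379.7,294.2)],.095)," body rect",plane(f,[z(495,322),z(601,321),z(598,432),z(490,428)],.073))
print("rollon",plane(f,[(299,287)],.071))
# scene checks
s=lambda X,Y:(220+(X+.5)/5-.5,170+(Y+.5)/5-.5)
print("scene bottle captop",plane(g,[s(442,97)],.099),"flask captop",plane(g,[s(292,76)],.095))
P=plane(g,[s(262,296),s(500,365),s(440,435),s(185,377)],.018);print("compact",P,P.mean(0))
E
python3 m2.py
```

```text
backwall [[ 0.65903086  0.05579637  0.036     ]
 [ 0.64146093 -0.13180237  0.036     ]]
-5.350540480202571 0.1884197194483806
front [[ 0.50296811  0.06743066  0.016     ]
 [ 0.48747124 -0.11804318  0.016     ]]
-4.776131030626405 0.18612011546413298
compact [[ 0.61698059  0.0098096   0.018     ]
 [ 0.61535473 -0.09242281  0.018     ]
 [ 0.55553912 -0.09036385  0.018     ]
 [ 0.55810895  0.01175974  0.018     ]] [ 0.58649585 -0.04030433  0.018     ]
-1.1761922097504625 0.10219953891834717 0.058903930347325655
bottle shoulder [[ 0.52313752 -0.02811707  0.073     ]] cap [[ 0.52376193 -0.02900612  0.099     ]]
flask cap [[ 0.52111823 -0.09096089  0.095     ]]  body rect [[ 0.54364868 -0.07327375  0.073     ]
 [ 0.54419294 -0.11049489  0.073     ]
 [ 0.49967235 -0.10919747  0.073     ]
 [ 0.50115668 -0.0714224   0.073     ]]
rollon [[0.53223587 0.03656951 0.071     ]]
scene bottle captop [[ 0.52625783 -0.02998811  0.099     ]] flask captop [[ 0.52658102 -0.09133849  0.095     ]]
compact [[ 0.55924092 -0.09030516  0.018     ]
 [ 0.56416071  0.01023642  0.018     ]
 [ 0.61167742  0.0093216   0.018     ]
 [ 0.61801359 -0.08834004  0.018     ]] [ 0.58827316 -0.0397718   0.018     ]
```

Run:
```python
from h import *
acc=0
for i in range(6): acc=acc+grab("top")["frame"].astype(float)
a=acc/6; np.save('top_avg.npy',a)
def z(c,f,n):
    c=cv2.resize(c,None,fx=f,fy=f,interpolation=cv2.INTER_CUBIC); c=(c-60)/(150-60)*255
    cv2.imwrite(n,np.clip(c,0,255).astype(np.uint8))
z(a[275:320,350:405],13,'pics/fl.png')
z(a[230:285,305:385],9,'pics/co.png')
```

```text
(no output)
```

View pics/fl.png

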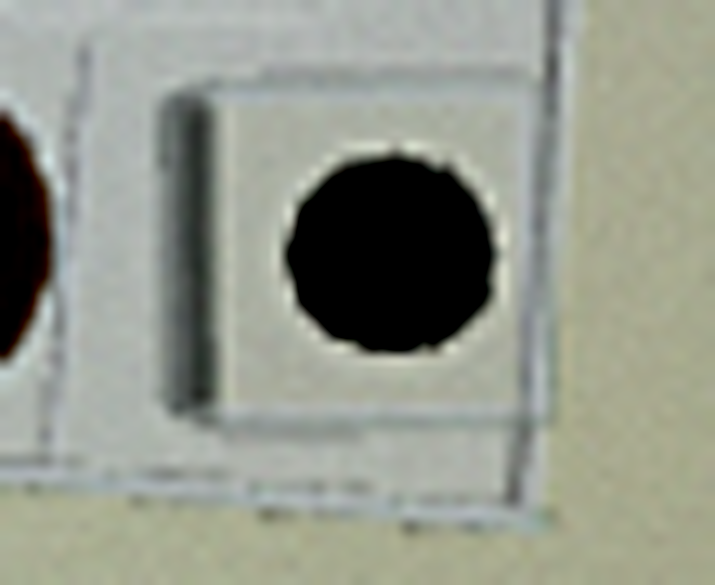

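View pics/co.png

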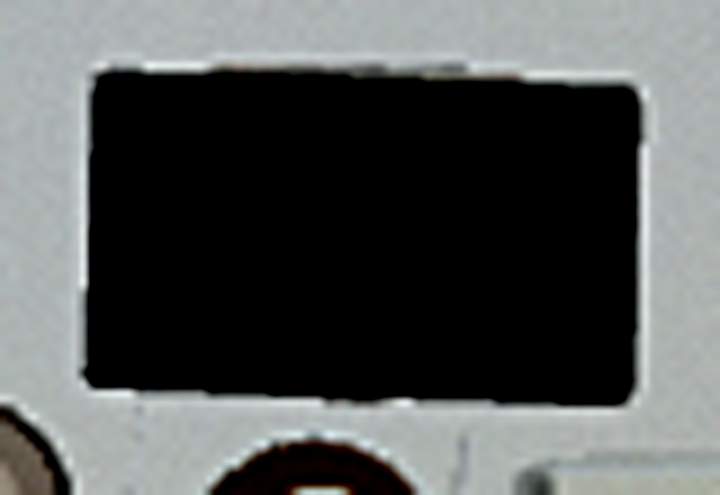

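```bash
cat > go.py <<'E'
import sys,numpy as np
from scipy.spatial.transform import Rotation as R
from workcell import bot
# usage: go.py x,y,z,yawdeg ...
s=bot.observe(); p=s["position"]; r=R.from_euler("xyz",s["tool_rot"])
print("t",round(s["clock"],2),"pos",np.round(p,4),"rpy",np.round(np.degrees(s["tool_rot"]),2),"F",np.round(s["force"],1),"w",round(s["grip_width"],4))
for a in sys.argv[1:]:
    x,y,z,w=map(float,a.split(","))
    t=R.from_euler("xyz",[180,0,w],degrees=True)
    print(a,"travel",np.round(r.inv().apply(np.array([x,y,z])-p),4),"twist",np.round((r.inv()*t).as_rotvec(degrees=True),2))
E
python3 go.py 0.45,0.35,0.25,140 0.522,-0.091,0.2,90
python3 - <<'E'
from h import *
f=grab("top")
q=lambda X,Y:(350+(X+.5)/13-.5,275+(Y+.5)/13-.5)
P=plane(f,[q(212,95),q(210,410),q(210,88),q(530,85)],.073)
d=P[0]-P[1];e=P[2]-P[3];print(np.degrees([np.arctan2(d[1],d[0]),np.arctan2(-e[0],e[1])]))
print(plane(f,[q(378,252)],.073))
q=lambda X,Y:(305+(X+.5)/9-.5,230+(Y+.5)/9-.5)
P=plane(f,[q(95,72),q(637,85),q(634,404),q(85,388)],.018);print(P.mean(0))
for a,b in((0,1),(3,2)): e=P[a]-P[b];print(np.degrees(np.arctan2(-e[0],e[1])))
for a,b in((0,3),(1,2)): e=P[a]-P[b];print(np.degrees(np.arctan2(e[1],e[0])))
E
```

```text
t 0.55 pos [0.1527 0.606  0.2313] rpy [-180.     -0.    165.86] F [0.4 0.5 0.4] w 0.0858
0.45,0.35,0.25,140 travel [-0.3508 -0.1756 -0.0187] twist [-0.   -0.   25.86]
0.522,-0.091,0.2,90 travel [-0.5284 -0.5857  0.0313] twist [-0.   -0.   75.86]
[-0.49361626  0.75139725]
[[ 0.52155034 -0.09158961  0.073     ]]
[ 0.5859987  -0.04008603  0.018     ]
-1.0879308313740363
-1.441054151804507
-1.5416059720406736
-0.7335943109449936
```

Call:
{"method": "apply_moves", "body": {
  "commands": [
    {"travel": [-0.035, -0.018, -0.002], "twist": [0, 0, 3], "claw": 0.08},
    {"travel": [-0.07, -0.035, -0.004], "twist": [0, 0, 6], "claw": 0.08},
    {"travel": [-0.105, -0.053, -0.006], "twist": [0, 0, 9], "claw": 0.08},
    {"travel": [-0.14, -0.07, -0.008], "twist": [0, 0, 12], "claw": 0.08},
    {"travel": [-0.175, -0.088, -0.01], "twist": [0, 0, 15], "claw": 0.08},
    {"travel": [-0.21, -0.105, -0.012], "twist": [0, 0, 18], "claw": 0.08},
    {"travel": [-0.245, -0.123, -0.014], "twist": [0, 0, 21], "claw": 0.08},
    {"travel": [-0.28, -0.14, -0.016], "twist": [0, 0, 24], "claw": 0.08},
    {"travel": [-0.315, -0.158, -0.018], "twist": [0, 0, 28], "claw": 0.08},
    {"travel": [-0.35, -0.175, -0.019], "twist": [0, 0, 32], "claw": 0.08}
  ],
  "force": 30
}}

```text
clock: 1.6
position: [0.4505, 0.3496, 0.2507]
tool_rot: [3.141, -0.0, 2.333]
force: [1.0, 0.5, 1.1]
grip_width: 0.0796
```

```bash
python3 go.py  0.522,-0.091,0.2,90
```

```text
t 1.6 pos [0.4505 0.3496 0.2507] rpy [179.97  -0.   133.7 ] F [1.  0.5 1.1] w 0.0796
0.522,-0.091,0.2,90 travel [-0.368  -0.2527  0.0505] twist [ 3.00e-02 -1.00e-02  4.37e+01]
```

Call:
{"method": "apply_moves", "body": {
  "commands": [
    {"travel": [-0.037, -0.025, 0.005], "twist": [0, 0, 4.4], "claw": 0.07},
    {"travel": [-0.074, -0.05, 0.01], "twist": [0, 0, 8.8], "claw": 0.07},
    {"travel": [-0.11, -0.076, 0.015], "twist": [0, 0, 13.2], "claw": 0.07},
    {"travel": [-0.147, -0.101, 0.02], "twist": [0, 0, 17.6], "claw": 0.07},
    {"travel": [-0.184, -0.126, 0.025], "twist": [0, 0, 22], "claw": 0.07},
    {"travel": [-0.221, -0.152, 0.03], "twist": [0, 0, 26.4], "claw": 0.07},
    {"travel": [-0.258, -0.177, 0.035], "twist": [0, 0, 30.8], "claw": 0.07},
    {"travel": [-0.294, -0.202, 0.04], "twist": [0, 0, 35.2], "claw": 0.07},
    {"travel": [-0.331, -0.227, 0.045], "twist": [0, 0, 39.5], "claw": 0.07},
    {"travel": [-0.368, -0.2527, 0.0505], "twist": [0.03, 0, 43.7], "claw": 0.07}
  ]
}}

```text
clock: 2.6
position: [0.5223, -0.0913, 0.1999]
tool_rot: [3.141, 0.0, 1.571]
force: [1.1, 0.6, -1.0]
grip_width: 0.0698
```

```bash
python3 go.py  0.522,-0.091,0.035,90
python3 - <<'E'
from h import *
f=grab("scene");cv2.imwrite("pics/s1.png",f["frame"])
f=grab("top");cv2.imwrite("pics/t1.png",f["frame"])
E
```

```text
t 2.6 pos [ 0.5223 -0.0913  0.1999] rpy [179.98   0.    90.01] F [ 1.1  0.6 -1. ] w 0.0698
0.522,-0.091,0.035,90 travel [ 0.0003 -0.0004  0.1649] twist [0.02 0.   0.01]
```

View pics/s1.png

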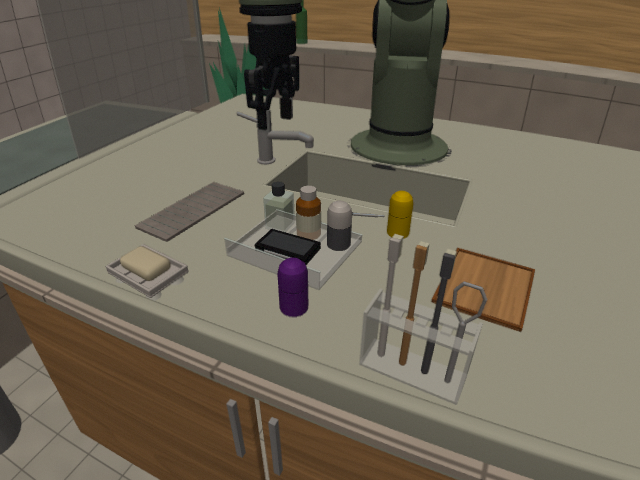

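View pics/t1.png

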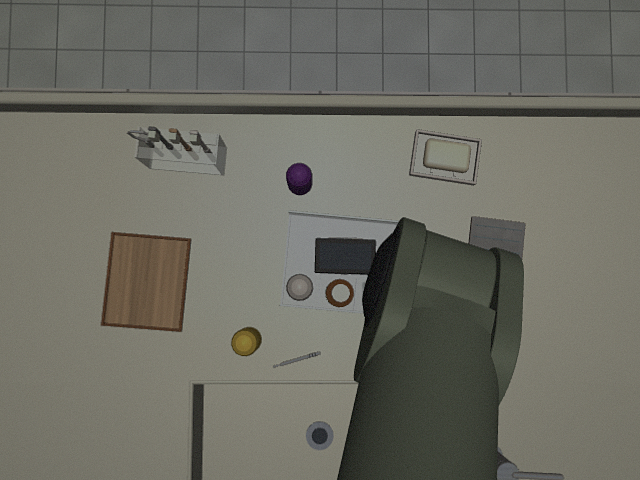

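Run:
```python
from h import *
f=grab("scene")
for dz in (0,.01): print(proj(f,[[.522+.04,-.091,.2+dz],[.522-.04,-.091,.2+dz],[.522,-.091,.2]]).round(0).tolist())
im=f["frame"][60:150,220:330];cv2.imwrite("pics/s1z.png",cv2.resize(im,None,fx=6,fy=6))
```

```text
[[265.0, 137.0], [288.0, 122.0], [277.0, 129.0]]
[[265.0, 131.0], [287.0, 117.0], [277.0, 129.0]]
```

View pics/s1z.png

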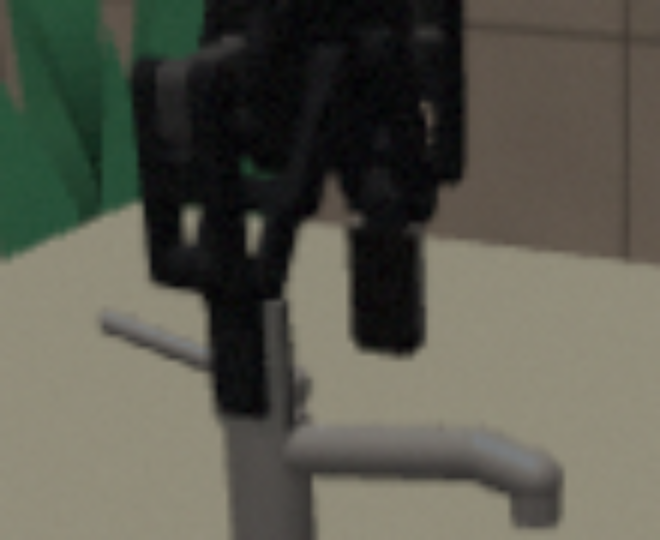

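Call:
{"method": "apply_moves", "body": {
  "commands": [
    {"travel": [0, 0, 0.025], "twist": [0, 0, 0], "claw": 0.07},
    {"travel": [0, 0, 0.05], "twist": [0, 0, 0], "claw": 0.07},
    {"travel": [0, 0, 0.075], "twist": [0, 0, 0], "claw": 0.07},
    {"travel": [0, 0, 0.1], "twist": [0, 0, 0], "claw": 0.07}
  ]
}}

```text
clock: 3.15
position: [0.5222, -0.0883, 0.0991]
tool_rot: [3.142, -0.0, 1.576]
force: [0.6, -0.8, -0.8]
grip_width: 0.0702
```

Run:
```python
from h import *
f=grab("scene")
print(proj(f,[[.522,-.091,.1],[.522,-.091,.095],[.522+.049,-.091,.109]]).round(1).tolist())
im=f["frame"][130:270,210:370];cv2.imwrite("pics/s2z.png",cv2.resize(im,None,fx=5,fy=4.3))
```

```text
[[279.2, 181.4], [279.4, 183.8], [265.5, 187.9]]
```

View pics/s2z.png

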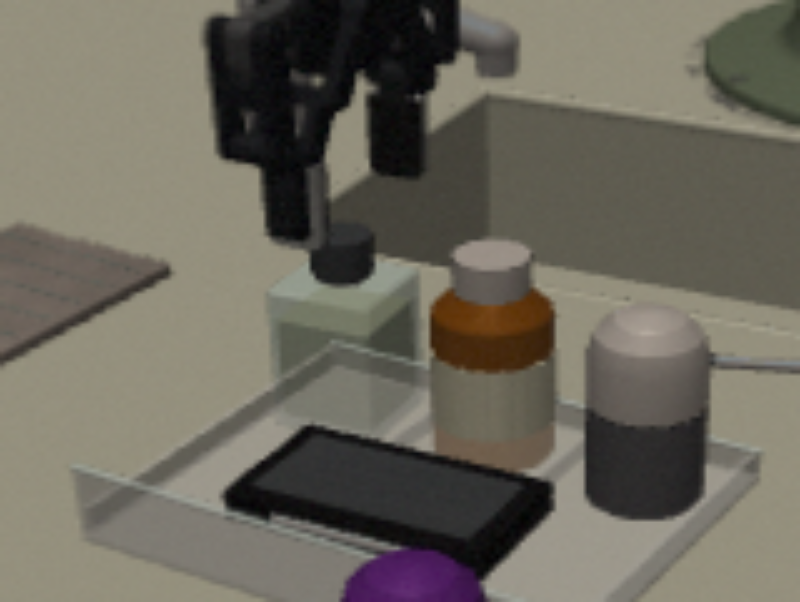

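```bash
python3 go.py  0.522,-0.091,0.035,90;python3 go.py  0.522,-0.091,0.035,90
```

```text
t 3.2 pos [ 0.5205 -0.088   0.0957] rpy [-1.7976e+02 -3.0000e-02  9.0290e+01] F [-4.2  1.4 -6.1] w 0.0701
0.522,-0.091,0.035,90 travel [-0.003   0.0017  0.0607] twist [-0.24 -0.03  0.29]
t 3.2 pos [ 0.5205 -0.088   0.0957] rpy [-1.7976e+02 -3.0000e-02  9.0290e+01] F [-4.2  1.4 -6.1] w 0.0701
0.522,-0.091,0.035,90 travel [-0.003   0.0017  0.0607] twist [-0.24 -0.03  0.29]
```

Call:
{"method": "apply_moves", "body": {
  "commands": [
    {"travel": [0, 0, 0], "twist": [0, 0, 0], "claw": 0.07},
    {"travel": [0, 0, 0], "twist": [0, 0, 0], "claw": 0.07}
  ]
}}

```text
clock: 3.4
position: [0.5226, -0.0893, 0.1009]
tool_rot: [3.141, 0.0, 1.574]
force: [0.0, -0.2, 0.5]
grip_width: 0.0701
```

```bash
python3 go.py  0.522,-0.091,0.035,90
python3 - <<'E'
from h import *
print(bot.observe())
f=grab("scene")
im=f["frame"][130:270,210:370];cv2.imwrite("pics/s3z.png",cv2.resize(im,None,fx=5,fy=4.3))
cv2.imwrite("pics/t3.png",grab("top")["frame"])
E
python3 go.py  0.522,-0.091,0.035,90
```

```text
t 3.4 pos [ 0.5226 -0.0893  0.1009] rpy [1.7997e+02 1.0000e-02 9.0200e+01] F [ 0.  -0.2  0.5] w 0.0701
0.522,-0.091,0.035,90 travel [-0.0017 -0.0006  0.0659] twist [0.03 0.01 0.2 ]
{'clock': 3.4, 'qpos': array([-0.20234507,  0.59139718,  0.35797054,  1.97193466, -0.33555519,
        0.63480338,  0.3758431 ]), 'qd': array([ 0.00098064, -0.01113184,  0.00348109, -0.00163604, -0.00105704,
       -0.00395811,  0.0014235 ]), 'joint_efforts': array([ 7.68355583e-02, -7.96730232e+01,  1.01353553e+01, -2.35800362e+01,
       -2.78394070e-02, -4.10420552e-02,  2.19890743e-02]), 'position': array([ 0.52257432, -0.08929253,  0.1008941 ]), 'tool_rot': array([3.14107803e+00, 1.18106045e-04, 1.57422379e+00]), 'force': array([ 0.01017377, -0.17620502,  0.52254894]), 'moment': array([ 0.00667252, -0.03047228,  0.0289811 ]), 'grip_width': 0.07007428032678706}
t 3.5 pos [ 0.5228 -0.0894  0.1011] rpy [1.7992e+02 1.0000e-02 9.0180e+01] F [-0.3 -1.  -0.4] w 0.0701
0.522,-0.091,0.035,90 travel [-0.0016 -0.0008  0.0661] twist [0.08 0.01 0.18]
```

View pics/s3z.png

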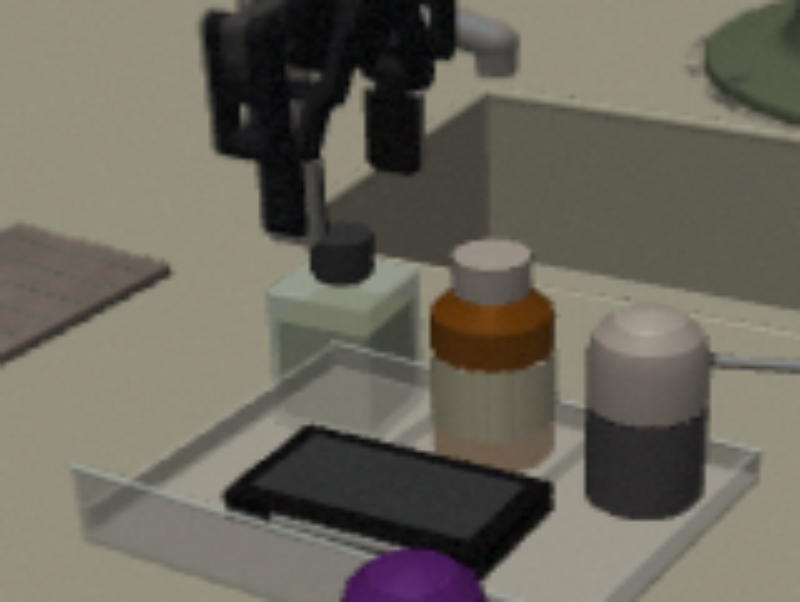

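View pics/t3.png

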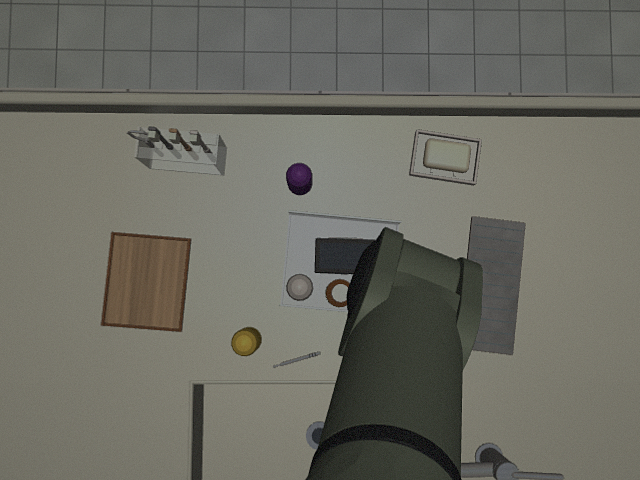

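Call:
{"method": "apply_moves", "body": {
  "commands": [
    {"travel": [-0.001, 0, 0.015], "twist": [0, 0, 0], "claw": 0.07},
    {"travel": [-0.001, -0.001, 0.03], "twist": [0, 0, 0], "claw": 0.07},
    {"travel": [-0.001, -0.001, 0.045], "twist": [0, 0, 0], "claw": 0.07},
    {"travel": [-0.001, -0.001, 0.055], "twist": [0, 0, 0], "claw": 0.07},
    {"travel": [-0.001, -0.001, 0.064], "twist": [0, 0, 0], "claw": 0.07},
    {"travel": [-0.001, -0.001, 0.064], "twist": [0, 0, 0], "claw": 0.07},
    {"travel": [-0.001, -0.001, 0.064], "twist": [0, 0, 0], "claw": 0.07},
    {"travel": [-0.001, -0.001, 0.064], "twist": [0, 0, 0], "claw": 0.07}
  ]
}}

```text
clock: 4.3
position: [0.5214, -0.0907, 0.0364]
tool_rot: [3.141, 0.0, 1.573]
force: [-0.7, 1.6, 0.5]
grip_width: 0.0697
```

```bash
python3 - <<'E'
from h import *
f=grab("scene")
im=f["frame"][130:270,210:370];cv2.imwrite("pics/s4z.png",cv2.resize(im,None,fx=5,fy=4.3))
E
python3 go.py  0.522,-0.091,0.035,90
```

```text
t 4.35 pos [ 0.5214 -0.0907  0.0363] rpy [1.7998e+02 2.0000e-02 9.0160e+01] F [0.8 0.1 0.6] w 0.0701
0.522,-0.091,0.035,90 travel [-0.0003  0.0006  0.0013] twist [0.02 0.02 0.16]
```

View pics/s4z.png

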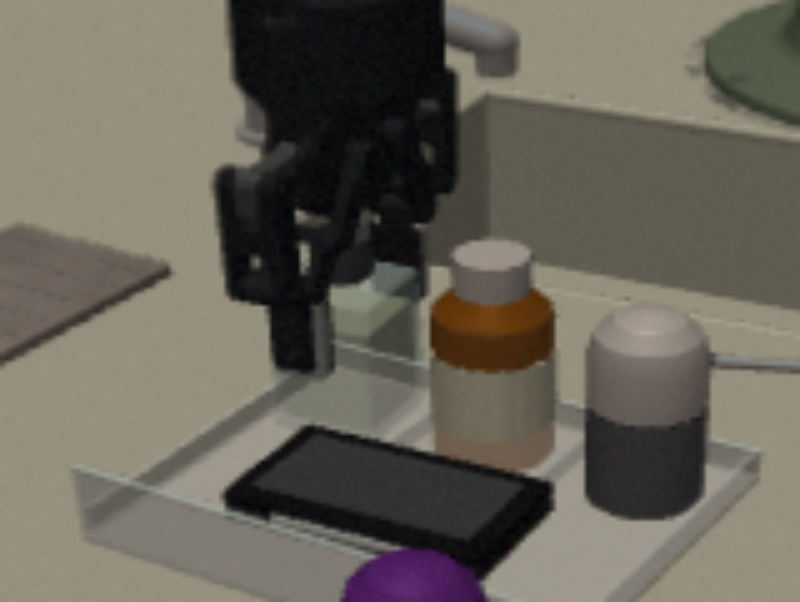

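Call:
{"method": "apply_moves", "body": {
  "commands": [
    {"travel": [0, 0, 0], "twist": [0, 0, 0], "claw": 0.06},
    {"travel": [0, 0, 0], "twist": [0, 0, 0], "claw": 0.05},
    {"travel": [0, 0, 0], "twist": [0, 0, 0], "claw": 0.046},
    {"travel": [0, 0, 0], "twist": [0, 0, 0], "claw": 0.036},
    {"travel": [0, 0, 0], "twist": [0, 0, 0], "claw": 0.036},
    {"travel": [0, 0, 0], "twist": [0, 0, 0], "claw": 0.036},
    {"travel": [0, 0, 0], "twist": [0, 0, 0], "claw": 0.036}
  ],
  "force": 40
}}

```text
clock: 5.05
position: [0.5214, -0.0907, 0.0361]
tool_rot: [3.141, 0.0, 1.574]
force: [0.2, -0.1, 5.7]
grip_width: 0.0435
```

```bash
python3 go.py  0.522,-0.091,0.16,90
```

```text
t 5.05 pos [ 0.5214 -0.0907  0.0361] rpy [1.7998e+02 1.0000e-02 9.0160e+01] F [ 0.2 -0.1  5.7] w 0.0435
0.522,-0.091,0.16,90 travel [-0.0004  0.0006 -0.1239] twist [0.02 0.01 0.16]
```

Call:
{"method": "apply_moves", "body": {
  "commands": [
    {"travel": [0, 0, -0.006], "twist": [0, 0, 0], "claw": 0.036},
    {"travel": [0, 0, -0.02], "twist": [0, 0, 0], "claw": 0.036},
    {"travel": [0, 0, -0.04], "twist": [0, 0, 0], "claw": 0.036},
    {"travel": [0, 0, -0.065], "twist": [0, 0, 0], "claw": 0.036},
    {"travel": [-0.02, 0.008, -0.08], "twist": [0, 0, 0], "claw": 0.036},
    {"travel": [-0.045, 0.019, -0.09], "twist": [0, 0, 0], "claw": 0.036},
    {"travel": [-0.075, 0.032, -0.09], "twist": [0, 0, 0], "claw": 0.036},
    {"travel": [-0.105, 0.045, -0.09], "twist": [0, 0, 0], "claw": 0.036},
    {"travel": [-0.135, 0.058, -0.09], "twist": [0, 0, 0], "claw": 0.036},
    {"travel": [-0.165, 0.07, -0.09], "twist": [0, 0, 0], "claw": 0.036}
  ]
}}

```text
clock: 6.05
position: [0.5919, -0.2566, 0.127]
tool_rot: [-3.141, 0.0, 1.574]
force: [0.9, -0.3, -2.1]
grip_width: 0.0437
```

```bash
python3 go.py  0.6116,-0.302,0.0415,90
```

```text
t 6.05 pos [ 0.5919 -0.2566  0.127 ] rpy [-1.7999e+02  2.0000e-02  9.0160e+01] F [ 0.9 -0.3 -2.1] w 0.0437
0.6116,-0.302,0.0415,90 travel [-0.0454  0.0196  0.0855] twist [-0.01  0.02  0.16]
```

Call:
{"method": "apply_moves", "body": {
  "commands": [
    {"travel": [-0.02, 0.009, 0.01], "twist": [0, 0, 0], "claw": 0.036},
    {"travel": [-0.035, 0.015, 0.025], "twist": [0, 0, 0], "claw": 0.036},
    {"travel": [-0.0455, 0.0195, 0.045], "twist": [0, 0, 0], "claw": 0.036},
    {"travel": [-0.0455, 0.0195, 0.06], "twist": [0, 0, 0], "claw": 0.036},
    {"travel": [-0.0455, 0.0195, 0.07], "twist": [0, 0, 0], "claw": 0.036},
    {"travel": [-0.0455, 0.0195, 0.075], "twist": [0, 0, 0], "claw": 0.036},
    {"travel": [-0.0455, 0.0195, 0.075], "twist": [0, 0, 0], "claw": 0.036},
    {"travel": [-0.0455, 0.0195, 0.075], "twist": [0, 0, 0], "claw": 0.036}
  ]
}}

```text
clock: 6.85
position: [0.6114, -0.3006, 0.0516]
tool_rot: [3.141, 0.0, 1.574]
force: [0.2, -0.2, -1.0]
grip_width: 0.0435
```

```bash
python3 go.py  0.6116,-0.302,0.0415,90;  python3 - <<'E'
from h import *
f=grab("scene")
im=f["frame"][130:270,110:270];cv2.imwrite("pics/s5z.png",cv2.resize(im,None,fx=5,fy=4.3))
E
```

```text
t 6.85 pos [ 0.6114 -0.3006  0.0516] rpy [1.7999e+02 2.0000e-02 9.0180e+01] F [ 0.2 -0.2 -1. ] w 0.0435
0.6116,-0.302,0.0415,90 travel [-0.0014  0.0002  0.0101] twist [0.01 0.02 0.18]
```

View pics/s5z.png

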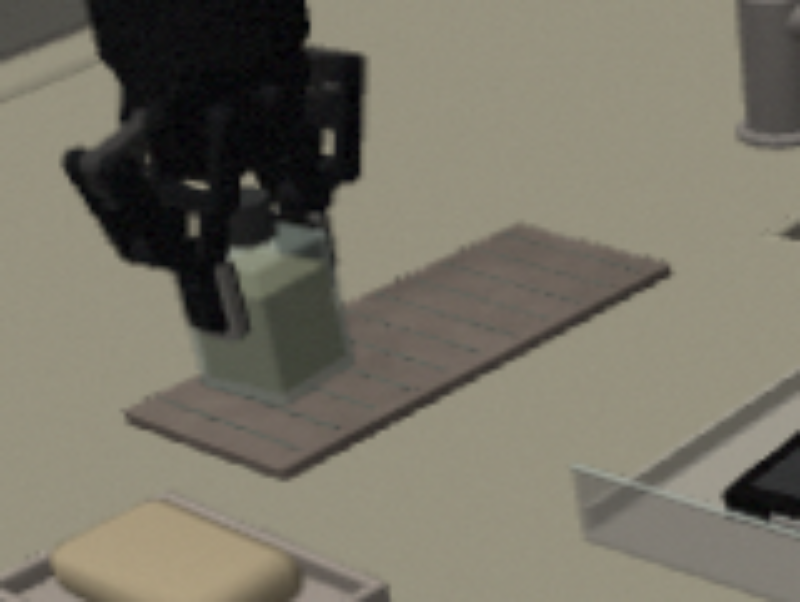

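Call:
{"method": "apply_moves", "body": {
  "commands": [
    {"travel": [0, 0, 0.005], "twist": [0, 0, 0], "claw": 0.036},
    {"travel": [0, 0, 0.008], "twist": [0, 0, 0], "claw": 0.036},
    {"travel": [0, 0, 0.0095], "twist": [0, 0, 0], "claw": 0.036},
    {"travel": [0, 0, 0.0105], "twist": [0, 0, 0], "claw": 0.036},
    {"travel": [0, 0, 0.0105], "twist": [0, 0, 0], "claw": 0.036},
    {"travel": [0, 0, 0.0105], "twist": [0, 0, 0], "claw": 0.036}
  ]
}}

```text
clock: 7.5
position: [0.611, -0.3008, 0.0412]
tool_rot: [-3.141, -0.0, 1.573]
force: [-6.5, 4.9, 15.1]
grip_width: 0.0438
```

Call:
{"method": "apply_moves", "body": {
  "commands": [
    {"travel": [0, 0, -0.0005], "twist": [0, 0, 0], "claw": 0.045},
    {"travel": [0, 0, -0.0005], "twist": [0, 0, 0], "claw": 0.05},
    {"travel": [0, 0, -0.0005], "twist": [0, 0, 0], "claw": 0.058},
    {"travel": [0, 0, -0.0005], "twist": [0, 0, 0], "claw": 0.062},
    {"travel": [0, 0, -0.01], "twist": [0, 0, 0], "claw": 0.064},
    {"travel": [0, 0, -0.03], "twist": [0, 0, 0], "claw": 0.066},
    {"travel": [0, 0, -0.06], "twist": [0, 0, 0], "claw": 0.068},
    {"travel": [0, 0, -0.09], "twist": [0, 0, 0], "claw": 0.07},
    {"travel": [0, 0, -0.12], "twist": [0, 0, 0], "claw": 0.07},
    {"travel": [0, 0, -0.14], "twist": [0, 0, 0], "claw": 0.07}
  ]
}}

```text
clock: 8.5
position: [0.6116, -0.3013, 0.1834]
tool_rot: [3.14, 0.001, 1.573]
force: [0.1, -0.4, -0.2]
grip_width: 0.0698
```

```bash
python3 go.py  0.524,-0.0285,0.12,90;  python3 - <<'E'
from h import *
f=grab("scene")
im=f["frame"][130:270,110:270];cv2.imwrite("pics/s6z.png",cv2.resize(im,None,fx=5,fy=4.3))
E
```

```text
t 8.5 pos [ 0.6116 -0.3013  0.1834] rpy [1.799e+02 7.000e-02 9.014e+01] F [ 0.1 -0.4 -0.2] w 0.0698
0.524,-0.0285,0.12,90 travel [ 0.2731 -0.087   0.0629] twist [0.1  0.07 0.14]
```

View pics/s6z.png

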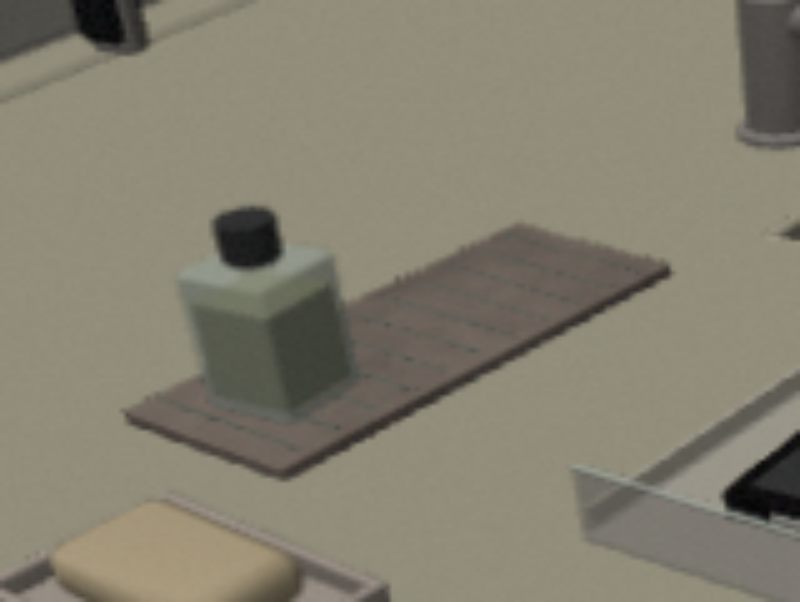

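Call:
{"method": "apply_moves", "body": {
  "commands": [
    {"travel": [0.03, -0.01, 0], "twist": [0, 0, 0], "claw": 0.07},
    {"travel": [0.07, -0.022, 0], "twist": [0, 0, 0], "claw": 0.07},
    {"travel": [0.11, -0.035, 0], "twist": [0, 0, 0], "claw": 0.07},
    {"travel": [0.15, -0.048, 0], "twist": [0, 0, 0], "claw": 0.07},
    {"travel": [0.19, -0.06, 0], "twist": [0, 0, 0], "claw": 0.07},
    {"travel": [0.225, -0.072, 0], "twist": [0, 0, 0], "claw": 0.07},
    {"travel": [0.255, -0.082, 0.015], "twist": [0, 0, 0], "claw": 0.07},
    {"travel": [0.273, -0.087, 0.035], "twist": [0.1, 0.07, 0], "claw": 0.07},
    {"travel": [0.273, -0.087, 0.055], "twist": [0.1, 0.07, 0.1], "claw": 0.07},
    {"travel": [0.273, -0.087, 0.062], "twist": [0.1, 0.07, 0.1], "claw": 0.07}
  ]
}}

```text
clock: 9.55
position: [0.5228, -0.0276, 0.1174]
tool_rot: [-3.138, -0.001, 1.573]
force: [0.2, -0.2, 1.0]
grip_width: 0.0705
```

Call:
{"method": "apply_moves", "body": {
  "commands": [
    {"travel": [0, 0, 0], "twist": [0, 0, 0], "claw": 0.07},
    {"travel": [0, 0, 0], "twist": [0, 0, 0], "claw": 0.07}
  ]
}}

```text
clock: 9.75
position: [0.5238, -0.0288, 0.1191]
tool_rot: [-3.14, -0.001, 1.571]
force: [0.3, 0.1, -0.3]
grip_width: 0.0698
```

```bash
python3 go.py  0.524,-0.0285,0.0355,90;  python3 - <<'E'
from h import *
f=grab("scene")
im=f["frame"][130:270,210:370];cv2.imwrite("pics/s7z.png",cv2.resize(im,None,fx=5,fy=4.3))
E
```

```text
t 9.75 pos [ 0.5238 -0.0288  0.1191] rpy [-1.7992e+02 -5.0000e-02  9.0000e+01] F [ 0.3  0.1 -0.3] w 0.0698
0.524,-0.0285,0.0355,90 travel [0.0002 0.0003 0.0836] twist [-0.08 -0.05 -0.  ]
```

View pics/s7z.png

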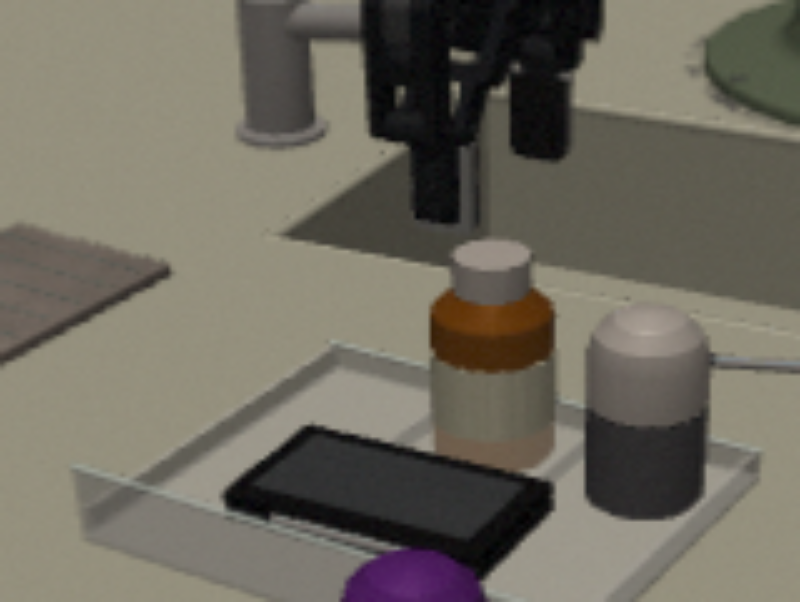

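Call:
{"method": "apply_moves", "body": {
  "commands": [
    {"travel": [0, 0, 0.02], "twist": [0, 0, 0], "claw": 0.07},
    {"travel": [0, 0, 0.04], "twist": [0, 0, 0], "claw": 0.07},
    {"travel": [0, 0, 0.06], "twist": [0, 0, 0], "claw": 0.07},
    {"travel": [0, 0, 0.075], "twist": [0, 0, 0], "claw": 0.07},
    {"travel": [0, 0, 0.083], "twist": [0, 0, 0], "claw": 0.07},
    {"travel": [0, 0, 0.083], "twist": [0, 0, 0], "claw": 0.07},
    {"travel": [0, 0, 0.083], "twist": [0, 0, 0], "claw": 0.07}
  ]
}}

```text
clock: 10.5
position: [0.5236, -0.0282, 0.036]
tool_rot: [-3.14, -0.001, 1.571]
force: [0.4, 0.8, 1.2]
grip_width: 0.0697
```

Call:
{"method": "apply_moves", "body": {
  "commands": [
    {"travel": [0, 0, 0], "twist": [0, 0, 0], "claw": 0.06},
    {"travel": [0, 0, 0], "twist": [0, 0, 0], "claw": 0.053},
    {"travel": [0, 0, 0], "twist": [0, 0, 0], "claw": 0.049},
    {"travel": [0, 0, 0], "twist": [0, 0, 0], "claw": 0.046},
    {"travel": [0, 0, 0], "twist": [0, 0, 0], "claw": 0.038},
    {"travel": [0, 0, 0], "twist": [0, 0, 0], "claw": 0.038},
    {"travel": [0, 0, 0], "twist": [0, 0, 0], "claw": 0.038}
  ]
}}

```text
clock: 11.2
position: [0.5239, -0.028, 0.0359]
tool_rot: [-3.141, -0.001, 1.572]
force: [0.6, 0.4, 9.9]
grip_width: 0.045
```

```bash
python3 go.py  0.537,-0.294,0.0405,90
```

```text
t 11.2 pos [ 0.5239 -0.028   0.0359] rpy [-1.7995e+02 -6.0000e-02  9.0060e+01] F [0.6 0.4 9.9] w 0.045
0.537,-0.294,0.0405,90 travel [-0.266   0.0129 -0.0049] twist [-0.05 -0.06  0.06]
```

Call:
{"method": "apply_moves", "body": {
  "commands": [
    {"travel": [0, 0, -0.006], "twist": [0, 0, 0], "claw": 0.038},
    {"travel": [0, 0, -0.02], "twist": [0, 0, 0], "claw": 0.038},
    {"travel": [0, 0, -0.04], "twist": [0, 0, 0], "claw": 0.038},
    {"travel": [-0.01, 0, -0.055], "twist": [0, 0, 0], "claw": 0.038},
    {"travel": [-0.035, 0.002, -0.07], "twist": [0, 0, 0], "claw": 0.038},
    {"travel": [-0.07, 0.004, -0.08], "twist": [0, 0, 0], "claw": 0.038},
    {"travel": [-0.105, 0.006, -0.08], "twist": [0, 0, 0], "claw": 0.038},
    {"travel": [-0.14, 0.008, -0.08], "twist": [0, 0, 0], "claw": 0.038},
    {"travel": [-0.175, 0.01, -0.08], "twist": [0, 0, 0], "claw": 0.038},
    {"travel": [-0.205, 0.012, -0.08], "twist": [0, 0, 0], "claw": 0.038}
  ]
}}

```text
clock: 12.2
position: [0.5352, -0.2351, 0.1161]
tool_rot: [-3.14, -0.001, 1.571]
force: [-1.3, -0.2, -0.9]
grip_width: 0.0451
```

Call:
{"method": "apply_moves", "body": {
  "commands": [
    {"travel": [-0.025, 0.001, 0.005], "twist": [0, 0, 0], "claw": 0.038},
    {"travel": [-0.045, 0.001, 0.015], "twist": [0, 0, 0], "claw": 0.038},
    {"travel": [-0.058, 0.001, 0.03], "twist": [0, 0, 0], "claw": 0.038},
    {"travel": [-0.061, 0.001, 0.045], "twist": [0, 0, 0], "claw": 0.038},
    {"travel": [-0.061, 0.001, 0.06], "twist": [0, 0, 0], "claw": 0.038},
    {"travel": [-0.061, 0.001, 0.068], "twist": [0, 0, 0], "claw": 0.038},
    {"travel": [-0.061, 0.001, 0.068], "twist": [0, 0, 0], "claw": 0.038},
    {"travel": [-0.061, 0.001, 0.068], "twist": [0, 0, 0], "claw": 0.038}
  ]
}}

```text
clock: 13.0
position: [0.5367, -0.2934, 0.0471]
tool_rot: [-3.139, -0.001, 1.573]
force: [-0.2, -0.3, -1.2]
grip_width: 0.0452
```

```bash
python3 go.py  0.537,-0.294,0.0411,90;python3 - <<'E'
from h import *
f=grab("scene")
im=f["frame"][130:270,110:270];cv2.imwrite("pics/s8z.png",cv2.resize(im,None,fx=5,fy=4.3))
E
```

```text
t 13.0 pos [ 0.5367 -0.2934  0.0471] rpy [-1.7987e+02 -7.0000e-02  9.0100e+01] F [-0.2 -0.3 -1.2] w 0.0452
0.537,-0.294,0.0411,90 travel [-0.0006  0.0003  0.006 ] twist [-0.13 -0.07  0.1 ]
```

View pics/s8z.png

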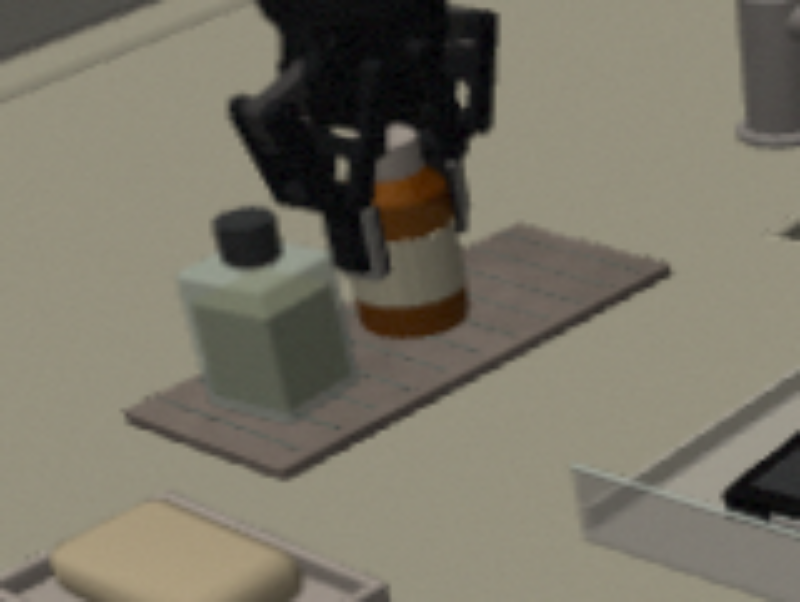

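Call:
{"method": "apply_moves", "body": {
  "commands": [
    {"travel": [0, 0, 0.003], "twist": [0, 0, 0], "claw": 0.038},
    {"travel": [0, 0, 0.005], "twist": [0, 0, 0], "claw": 0.038},
    {"travel": [0, 0, 0.006], "twist": [0, 0, 0], "claw": 0.038},
    {"travel": [0, 0, 0.0062], "twist": [0, 0, 0], "claw": 0.038},
    {"travel": [0, 0, 0.0062], "twist": [0, 0, 0], "claw": 0.038}
  ]
}}

```text
clock: 13.55
position: [0.5366, -0.294, 0.041]
tool_rot: [-3.14, -0.001, 1.572]
force: [-0.0, 0.5, 2.7]
grip_width: 0.0451
```

Call:
{"method": "apply_moves", "body": {
  "commands": [
    {"travel": [0, 0, 0], "twist": [0, 0, 0], "claw": 0.046},
    {"travel": [0, 0, 0], "twist": [0, 0, 0], "claw": 0.05},
    {"travel": [0, 0, 0], "twist": [0, 0, 0], "claw": 0.057},
    {"travel": [0, 0, 0], "twist": [0, 0, 0], "claw": 0.062},
    {"travel": [0, 0, -0.01], "twist": [0, 0, 0], "claw": 0.062},
    {"travel": [0, 0, -0.03], "twist": [0, 0, 0], "claw": 0.063},
    {"travel": [0, 0, -0.06], "twist": [0, 0, 0], "claw": 0.065},
    {"travel": [0, 0, -0.09], "twist": [0, 0, 0], "claw": 0.07},
    {"travel": [0, 0, -0.12], "twist": [0, 0, 0], "claw": 0.07},
    {"travel": [0, 0, -0.14], "twist": [0, 0, 0], "claw": 0.07}
  ]
}}

```text
clock: 14.55
position: [0.5372, -0.2945, 0.1837]
tool_rot: [-3.142, -0.0, 1.572]
force: [-0.2, -0.6, 0.1]
grip_width: 0.07
```

```bash
python3 go.py  0.532,0.0366,0.12,90;  python3 - <<'E'
from h import *
f=grab("scene")
im=f["frame"][130:270,110:270];cv2.imwrite("pics/s9z.png",cv2.resize(im,None,fx=5,fy=4.3))
E
```

```text
t 14.55 pos [ 0.5372 -0.2945  0.1837] rpy [-1.800e+02 -1.000e-02  9.004e+01] F [-0.2 -0.6  0.1] w 0.07
0.532,0.0366,0.12,90 travel [ 0.3311 -0.0049  0.0638] twist [-0.   -0.01  0.04]
```

View pics/s9z.png

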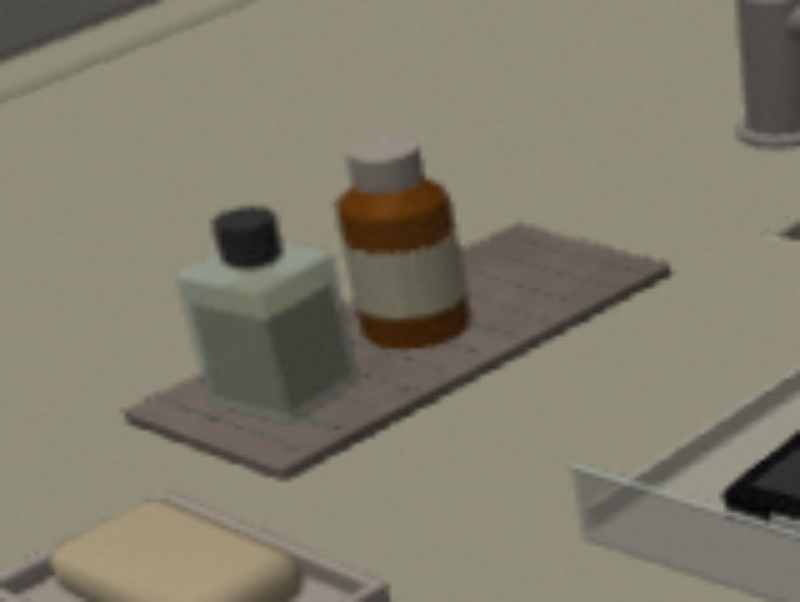

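Flask and bottle stand upright on the board. Now the roll-on.

Call:
{"method": "apply_moves", "body": {
  "commands": [
    {"travel": [0.03, 0, 0], "twist": [0, 0, 0], "claw": 0.07},
    {"travel": [0.07, -0.001, 0], "twist": [0, 0, 0], "claw": 0.07},
    {"travel": [0.115, -0.002, 0], "twist": [0, 0, 0], "claw": 0.07},
    {"travel": [0.16, -0.002, 0], "twist": [0, 0, 0], "claw": 0.07},
    {"travel": [0.205, -0.003, 0], "twist": [0, 0, 0], "claw": 0.07},
    {"travel": [0.25, -0.004, 0], "twist": [0, 0, 0], "claw": 0.07},
    {"travel": [0.29, -0.005, 0.01], "twist": [0, 0, 0], "claw": 0.07},
    {"travel": [0.32, -0.005, 0.025], "twist": [0, 0, 0], "claw": 0.07},
    {"travel": [0.331, -0.005, 0.045], "twist": [0, 0, 0], "claw": 0.07},
    {"travel": [0.331, -0.005, 0.063], "twist": [0, 0, 0], "claw": 0.07}
  ]
}}

```text
clock: 15.6
position: [0.5313, 0.0393, 0.1179]
tool_rot: [-3.14, -0.002, 1.575]
force: [0.6, -0.7, 0.4]
grip_width: 0.0702
```

Call:
{"method": "apply_moves", "body": {
  "commands": [
    {"travel": [0, 0, 0], "twist": [0, 0, 0], "claw": 0.07},
    {"travel": [0, 0, 0], "twist": [0, 0, 0], "claw": 0.07}
  ]
}}

```text
clock: 15.8
position: [0.5315, 0.0364, 0.1188]
tool_rot: [-3.139, -0.001, 1.571]
force: [-0.1, -0.4, 0.9]
grip_width: 0.0701
```

```bash
python3 go.py  0.532,0.0366,0.0355,90;  python3 - <<'E'
from h import *
f=grab("scene")
im=f["frame"][130:270,210:370];cv2.imwrite("pics/s10z.png",cv2.resize(im,None,fx=5,fy=4.3))
E
```

```text
t 15.8 pos [0.5315 0.0364 0.1188] rpy [-1.7988e+02 -5.0000e-02  9.0020e+01] F [-0.1 -0.4  0.9] w 0.0701
0.532,0.0366,0.0355,90 travel [0.0001 0.0007 0.0833] twist [-0.12 -0.05  0.02]
```

View pics/s10z.png

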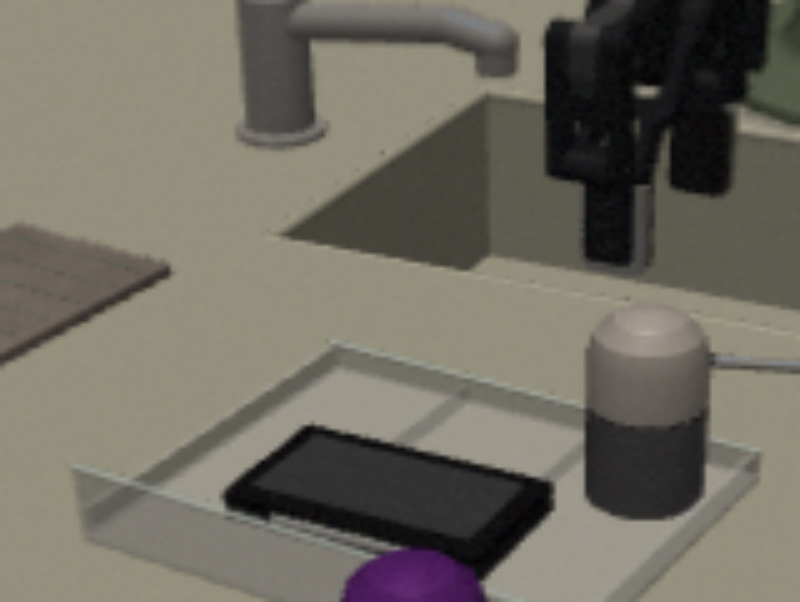

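Call:
{"method": "apply_moves", "body": {
  "commands": [
    {"travel": [0, 0, 0.02], "twist": [0, 0, 0], "claw": 0.07},
    {"travel": [0, 0, 0.04], "twist": [0, 0, 0], "claw": 0.07},
    {"travel": [-0.001, 0, 0.06], "twist": [0, 0, 0], "claw": 0.07},
    {"travel": [-0.001, 0, 0.075], "twist": [0, 0, 0], "claw": 0.07},
    {"travel": [-0.001, 0, 0.083], "twist": [0, 0, 0], "claw": 0.07},
    {"travel": [-0.001, 0, 0.083], "twist": [0, 0, 0], "claw": 0.07},
    {"travel": [-0.001, 0, 0.083], "twist": [0, 0, 0], "claw": 0.07}
  ]
}}

```text
clock: 16.55
position: [0.5317, 0.0358, 0.036]
tool_rot: [-3.14, -0.001, 1.571]
force: [-0.4, -0.4, 0.0]
grip_width: 0.0696
```

Call:
{"method": "apply_moves", "body": {
  "commands": [
    {"travel": [0, 0, 0], "twist": [0, 0, 0], "claw": 0.06},
    {"travel": [0, 0, 0], "twist": [0, 0, 0], "claw": 0.052},
    {"travel": [0, 0, 0], "twist": [0, 0, 0], "claw": 0.048},
    {"travel": [0, 0, 0], "twist": [0, 0, 0], "claw": 0.045},
    {"travel": [0, 0, 0], "twist": [0, 0, 0], "claw": 0.036},
    {"travel": [0, 0, 0], "twist": [0, 0, 0], "claw": 0.036},
    {"travel": [0, 0, 0], "twist": [0, 0, 0], "claw": 0.036}
  ]
}}

```text
clock: 17.25
position: [0.5315, 0.036, 0.0356]
tool_rot: [-3.14, -0.001, 1.572]
force: [-1.3, -0.1, 9.2]
grip_width: 0.0431
```

```bash
python3 go.py  0.4625,-0.286,0.0411,90
```

```text
t 17.25 pos [0.5315 0.036  0.0356] rpy [-1.7992e+02 -7.0000e-02  9.0060e+01] F [-1.3 -0.1  9.2] w 0.0431
0.4625,-0.286,0.0411,90 travel [-0.3219 -0.0694 -0.0058] twist [-0.08 -0.07  0.06]
```

Call:
{"method": "apply_moves", "body": {
  "commands": [
    {"travel": [0, 0, -0.006], "twist": [0, 0, 0], "claw": 0.036},
    {"travel": [0, 0, -0.02], "twist": [0, 0, 0], "claw": 0.036},
    {"travel": [0, 0, -0.04], "twist": [0, 0, 0], "claw": 0.036},
    {"travel": [-0.01, 0, -0.055], "twist": [0, 0, 0], "claw": 0.036},
    {"travel": [-0.035, -0.005, -0.07], "twist": [0, 0, 0], "claw": 0.036},
    {"travel": [-0.07, -0.013, -0.08], "twist": [0, 0, 0], "claw": 0.036},
    {"travel": [-0.11, -0.022, -0.08], "twist": [0, 0, 0], "claw": 0.036},
    {"travel": [-0.15, -0.032, -0.08], "twist": [0, 0, 0], "claw": 0.036},
    {"travel": [-0.19, -0.041, -0.08], "twist": [0, 0, 0], "claw": 0.036},
    {"travel": [-0.23, -0.05, -0.08], "twist": [0, 0, 0], "claw": 0.036}
  ]
}}

```text
clock: 18.25
position: [0.481, -0.1957, 0.1161]
tool_rot: [-3.14, -0.001, 1.572]
force: [0.6, -1.1, -0.5]
grip_width: 0.0433
```

Call:
{"method": "apply_moves", "body": {
  "commands": [
    {"travel": [-0.035, -0.007, 0], "twist": [0, 0, 0], "claw": 0.036},
    {"travel": [-0.065, -0.014, 0.01], "twist": [0, 0, 0], "claw": 0.036},
    {"travel": [-0.085, -0.018, 0.025], "twist": [0, 0, 0], "claw": 0.036},
    {"travel": [-0.092, -0.0195, 0.045], "twist": [0, 0, 0], "claw": 0.036},
    {"travel": [-0.092, -0.0195, 0.06], "twist": [0, 0, 0], "claw": 0.036},
    {"travel": [-0.092, -0.0195, 0.067], "twist": [0, 0, 0], "claw": 0.036},
    {"travel": [-0.092, -0.0195, 0.067], "twist": [0, 0, 0], "claw": 0.036},
    {"travel": [-0.092, -0.0195, 0.067], "twist": [0, 0, 0], "claw": 0.036}
  ]
}}

```text
clock: 19.05
position: [0.4623, -0.2861, 0.0488]
tool_rot: [-3.14, -0.001, 1.572]
force: [0.9, 1.7, -1.0]
grip_width: 0.0427
```

```bash
python3 go.py  0.4625,-0.286,0.0408,90;python3 - <<'E'
from h import *
f=grab("scene")
im=f["frame"][130:270,110:270];cv2.imwrite("pics/s11z.png",cv2.resize(im,None,fx=5,fy=4.3))
E
```

```text
t 19.05 pos [ 0.4623 -0.2861  0.0488] rpy [-1.799e+02 -4.000e-02  9.008e+01] F [ 0.9  1.7 -1. ] w 0.0427
0.4625,-0.286,0.0408,90 travel [0.0001 0.0002 0.008 ] twist [-0.1  -0.04  0.08]
```

View pics/s11z.png

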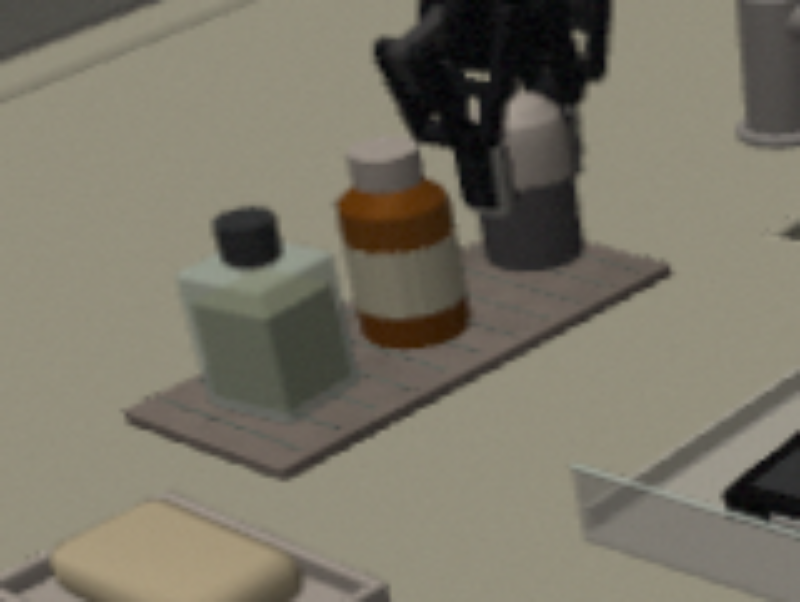

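Call:
{"method": "apply_moves", "body": {
  "commands": [
    {"travel": [0, 0, 0.004], "twist": [0, 0, 0], "claw": 0.036},
    {"travel": [0, 0, 0.0065], "twist": [0, 0, 0], "claw": 0.036},
    {"travel": [0, 0, 0.0078], "twist": [0, 0, 0], "claw": 0.036},
    {"travel": [0, 0, 0.008], "twist": [0, 0, 0], "claw": 0.036},
    {"travel": [0, 0, 0.008], "twist": [0, 0, 0], "claw": 0.036}
  ]
}}

```text
clock: 19.6
position: [0.4621, -0.286, 0.0406]
tool_rot: [-3.14, -0.001, 1.572]
force: [-3.3, 3.1, 15.4]
grip_width: 0.0429
```

Call:
{"method": "apply_moves", "body": {
  "commands": [
    {"travel": [0, 0, 0], "twist": [0, 0, 0], "claw": 0.045},
    {"travel": [0, 0, 0], "twist": [0, 0, 0], "claw": 0.05},
    {"travel": [0, 0, 0], "twist": [0, 0, 0], "claw": 0.057},
    {"travel": [0, 0, 0], "twist": [0, 0, 0], "claw": 0.062},
    {"travel": [0, 0, -0.01], "twist": [0, 0, 0], "claw": 0.062},
    {"travel": [0, 0, -0.03], "twist": [0, 0, 0], "claw": 0.063},
    {"travel": [0, 0, -0.06], "twist": [0, 0, 0], "claw": 0.065},
    {"travel": [0, 0, -0.09], "twist": [0, 0, 0], "claw": 0.07},
    {"travel": [0, 0, -0.12], "twist": [0, 0, 0], "claw": 0.075},
    {"travel": [0, 0, -0.14], "twist": [0, 0, 0], "claw": 0.078}
  ]
}}

```text
clock: 20.6
position: [0.4626, -0.2866, 0.1827]
tool_rot: [-3.141, -0.0, 1.571]
force: [0.8, -0.9, -0.5]
grip_width: 0.0778
```

```bash
python3 go.py  0.587,-0.040,0.12,88.8;  python3 - <<'E'
from h import *
f=grab("scene")
im=f["frame"][130:270,110:350];cv2.imwrite("pics/s12z.png",cv2.resize(im,None,fx=3.3,fy=3.3))
cv2.imwrite("pics/t12.png",grab("top")["frame"])
E
```

```text
t 20.6 pos [ 0.4626 -0.2866  0.1827] rpy [-1.7998e+02 -1.0000e-02  9.0040e+01] F [ 0.8 -0.9 -0.5] w 0.0778
0.587,-0.040,0.12,88.8 travel [0.2465 0.1246 0.0627] twist [-0.02 -0.01  1.24]
```

View pics/s12z.png

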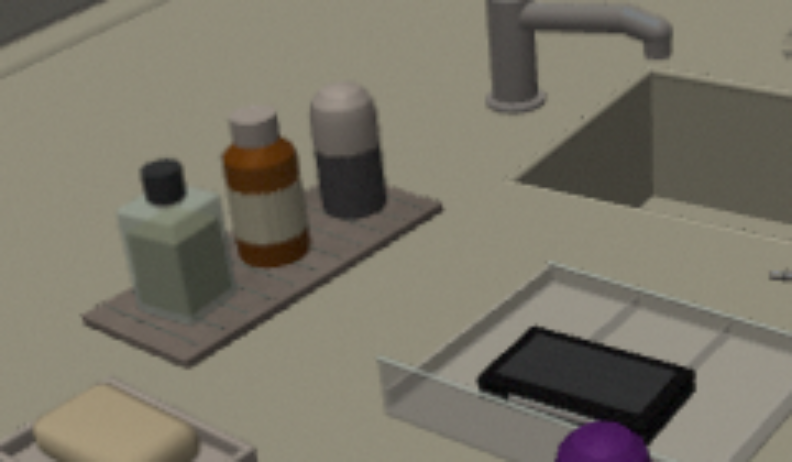

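View pics/t12.png

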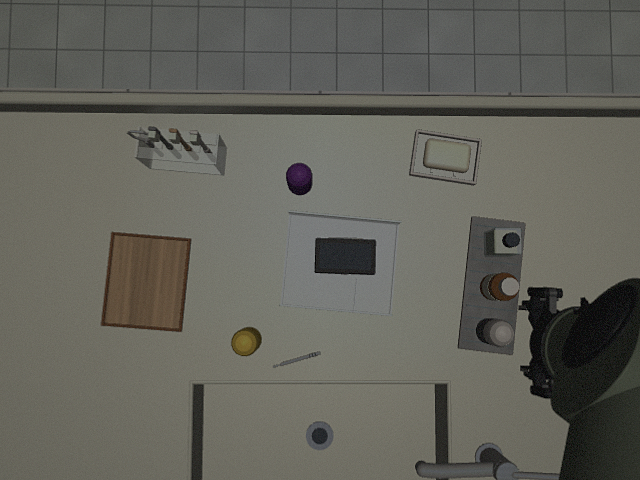

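Call:
{"method": "apply_moves", "body": {
  "commands": [
    {"travel": [0.03, 0.015, 0], "twist": [0, 0, 0.5], "claw": 0.075},
    {"travel": [0.065, 0.033, 0], "twist": [0, 0, 1], "claw": 0.075},
    {"travel": [0.105, 0.053, 0], "twist": [0, 0, 1.24], "claw": 0.075},
    {"travel": [0.145, 0.073, 0], "twist": [0, 0, 1.24], "claw": 0.075},
    {"travel": [0.185, 0.094, 0.01], "twist": [0, 0, 1.24], "claw": 0.075},
    {"travel": [0.22, 0.111, 0.03], "twist": [0, 0, 1.24], "claw": 0.075},
    {"travel": [0.24, 0.121, 0.055], "twist": [0, 0, 1.24], "claw": 0.075},
    {"travel": [0.2465, 0.1246, 0.08], "twist": [0, 0, 1.24], "claw": 0.075},
    {"travel": [0.2465, 0.1246, 0.1], "twist": [0, 0, 1.24], "claw": 0.075},
    {"travel": [0.2465, 0.1246, 0.115], "twist": [0, 0, 1.24], "claw": 0.075}
  ]
}}

```text
clock: 21.7
position: [0.5857, -0.0392, 0.0634]
tool_rot: [-3.138, -0.001, 1.551]
force: [0.2, 1.1, -0.3]
grip_width: 0.0749
```

Call:
{"method": "apply_moves", "body": {
  "commands": [
    {"travel": [0, 0, 0], "twist": [0, 0, 0], "claw": 0.075},
    {"travel": [0, 0, 0], "twist": [0, 0, 0], "claw": 0.075},
    {"travel": [0, 0, 0], "twist": [0, 0, 0], "claw": 0.075}
  ]
}}

```text
clock: 22.0
position: [0.5869, -0.0398, 0.066]
tool_rot: [-3.141, -0.001, 1.55]
force: [0.3, -0.0, -0.1]
grip_width: 0.0752
```

```bash
python3 go.py  0.587,-0.040,0.0015,88.8;  python3 - <<'E'
from h import *
f=grab("scene")
im=f["frame"][130:290,200:370];cv2.imwrite("pics/s13z.png",cv2.resize(im,None,fx=4.5,fy=3.7))
E
```

```text
t 22.0 pos [ 0.5869 -0.0398  0.066 ] rpy [-1.7995e+02 -6.0000e-02  8.8790e+01] F [ 0.3 -0.  -0.1] w 0.0752
0.587,-0.040,0.0015,88.8 travel [-0.0002  0.0002  0.0645] twist [-0.05 -0.06 -0.01]
```

View pics/s13z.png

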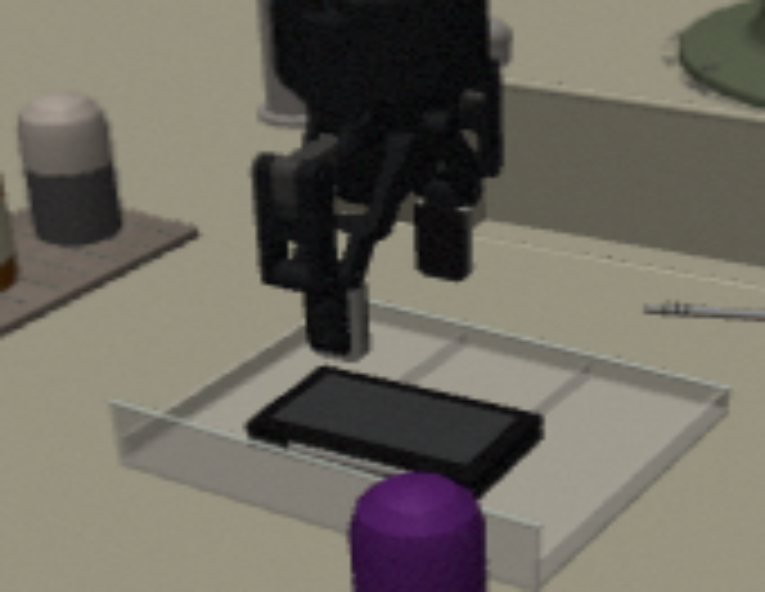

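Call:
{"method": "apply_moves", "body": {
  "commands": [
    {"travel": [0, 0, 0.015], "twist": [0, 0, 0], "claw": 0.075},
    {"travel": [0, 0, 0.03], "twist": [0, 0, 0], "claw": 0.075},
    {"travel": [0, 0, 0.042], "twist": [0, 0, 0], "claw": 0.075},
    {"travel": [0, 0, 0.052], "twist": [0, 0, 0], "claw": 0.075},
    {"travel": [0, 0, 0.058], "twist": [0, 0, 0], "claw": 0.075},
    {"travel": [0, 0, 0.06], "twist": [0, 0, 0], "claw": 0.075},
    {"travel": [0, 0, 0.06], "twist": [0, 0, 0], "claw": 0.075},
    {"travel": [0, 0, 0.06], "twist": [0, 0, 0], "claw": 0.075}
  ]
}}

```text
clock: 22.85
position: [0.5865, -0.0394, 0.0053]
tool_rot: [-3.14, -0.001, 1.55]
force: [-0.0, 0.0, -0.7]
grip_width: 0.0749
```

```bash
python3 go.py  0.587,-0.040,0.0015,88.8;  python3 - <<'E'
from h import *
f=grab("scene")
im=f["frame"][190:300,220:370];cv2.imwrite("pics/s14z.png",cv2.resize(im,None,fx=5.3,fy=5.3,interpolation=cv2.INTER_CUBIC))
E
```

```text
t 22.85 pos [ 0.5865 -0.0394  0.0053] rpy [-1.799e+02 -6.000e-02  8.882e+01] F [-0.   0.  -0.7] w 0.0749
0.587,-0.040,0.0015,88.8 travel [-0.0006  0.0005  0.0038] twist [-0.1  -0.06  0.02]
```

View pics/s14z.png

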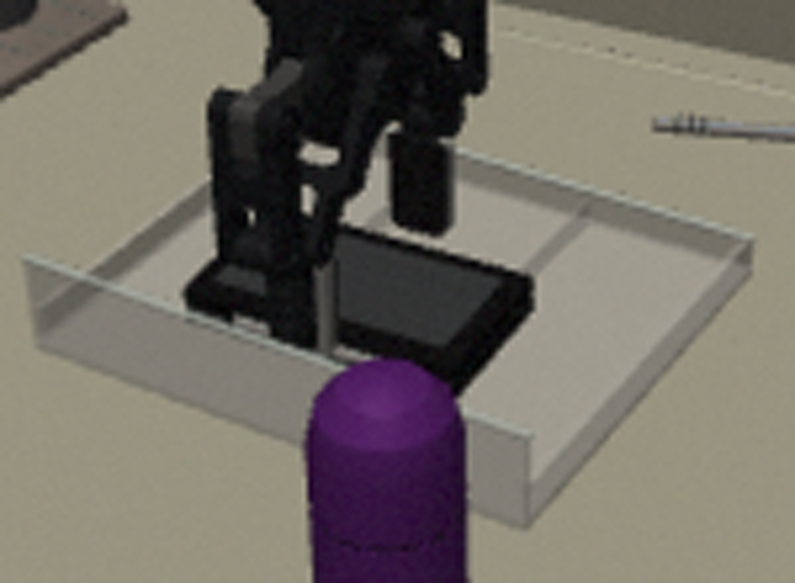

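Call:
{"method": "apply_moves", "body": {
  "commands": [
    {"travel": [0, 0, 0.0015], "twist": [0, 0, 0], "claw": 0.072},
    {"travel": [0, 0, 0.003], "twist": [0, 0, 0], "claw": 0.068},
    {"travel": [0, 0, 0.003], "twist": [0, 0, 0], "claw": 0.064},
    {"travel": [0, 0, 0.003], "twist": [0, 0, 0], "claw": 0.061},
    {"travel": [0, 0, 0.003], "twist": [0, 0, 0], "claw": 0.052},
    {"travel": [0, 0, 0.003], "twist": [0, 0, 0], "claw": 0.052},
    {"travel": [0, 0, 0.003], "twist": [0, 0, 0], "claw": 0.052},
    {"travel": [0, 0, 0.003], "twist": [0, 0, 0], "claw": 0.052}
  ],
  "force": 35
}}

```text
clock: 23.7
position: [0.5865, -0.0394, 0.0023]
tool_rot: [-3.14, -0.001, 1.55]
force: [-0.8, -0.6, 5.8]
grip_width: 0.0592
```

```bash
python3 go.py  0.587,-0.040,0.12,88.8
```

```text
t 23.7 pos [ 0.5865 -0.0394  0.0023] rpy [-1.799e+02 -6.000e-02  8.882e+01] F [-0.8 -0.6  5.8] w 0.0592
0.587,-0.040,0.12,88.8 travel [-0.0004  0.0003 -0.1177] twist [-0.1  -0.06  0.02]
```

Gripped at 59 mm. Lift and check.

Call:
{"method": "apply_moves", "body": {
  "commands": [
    {"travel": [0, 0, -0.003], "twist": [0, 0, 0], "claw": 0.052},
    {"travel": [0, 0, -0.01], "twist": [0, 0, 0], "claw": 0.052},
    {"travel": [0, 0, -0.025], "twist": [0, 0, 0], "claw": 0.052},
    {"travel": [0, 0, -0.045], "twist": [0, 0, 0], "claw": 0.052},
    {"travel": [0, 0, -0.07], "twist": [0, 0, 0], "claw": 0.052},
    {"travel": [0, 0, -0.09], "twist": [0, 0, 0], "claw": 0.052},
    {"travel": [0, 0, -0.1], "twist": [0, 0, 0], "claw": 0.052},
    {"travel": [0, 0, -0.1], "twist": [0, 0, 0], "claw": 0.052}
  ]
}}

```text
clock: 24.5
position: [0.5872, -0.0395, 0.1037]
tool_rot: [3.141, -0.001, 1.55]
force: [-0.1, -0.2, -1.1]
grip_width: 0.059
```

```bash
python3 go.py  0.5417,0.299,0.12,175.3 0.5417,0.299,0.12,-4.7;  python3 - <<'E'
from h import *
print(bot.observe()["qpos"])
f=grab("scene")
im=f["frame"][130:290,200:370];cv2.imwrite("pics/s15z.png",cv2.resize(im,None,fx=4.5,fy=3.7))
E
```

```text
t 24.5 pos [ 0.5872 -0.0395  0.1037] rpy [ 1.7998e+02 -7.0000e-02  8.8820e+01] F [-0.1 -0.2 -1.1] w 0.059
0.5417,0.299,0.12,175.3 travel [ 0.3375 -0.0525 -0.0159] twist [ 7.000e-02 -4.000e-02 -8.648e+01]
0.5417,0.299,0.12,-4.7 travel [ 0.3375 -0.0525 -0.0159] twist [-4.000e-02 -7.000e-02  9.352e+01]
[-0.23411926  0.64947134  0.29182412  1.81393966 -0.2699165   0.71676226
  0.18570965]
```

View pics/s15z.png

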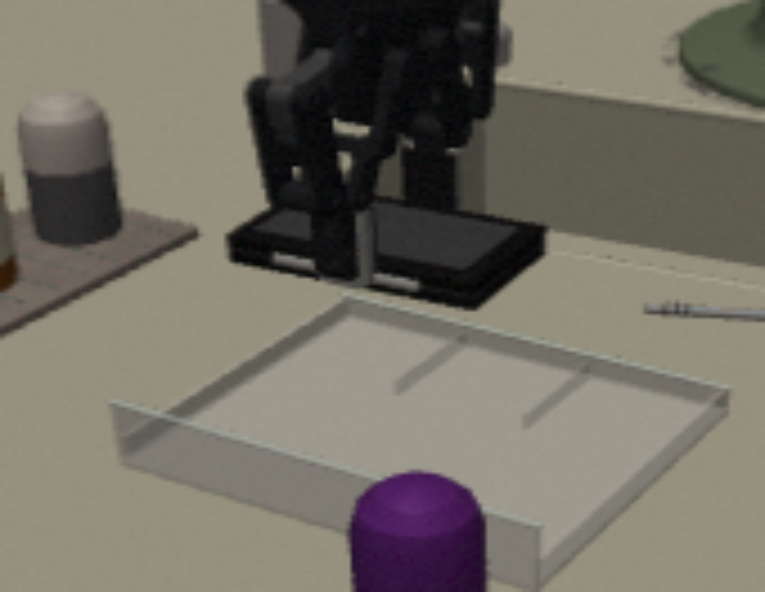

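Call:
{"method": "apply_moves", "body": {
  "commands": [
    {"travel": [0.01, -0.002, -0.01], "twist": [0, 0, -3], "claw": 0.052},
    {"travel": [0.035, -0.005, -0.02], "twist": [0, 0, -9], "claw": 0.052},
    {"travel": [0.065, -0.01, -0.025], "twist": [0, 0, -16], "claw": 0.052},
    {"travel": [0.1, -0.015, -0.025], "twist": [0, 0, -23], "claw": 0.052},
    {"travel": [0.135, -0.021, -0.025], "twist": [0, 0, -30], "claw": 0.052},
    {"travel": [0.17, -0.026, -0.025], "twist": [0, 0, -37], "claw": 0.052},
    {"travel": [0.205, -0.032, -0.025], "twist": [0, 0, -44], "claw": 0.052},
    {"travel": [0.24, -0.037, -0.025], "twist": [0, 0, -51], "claw": 0.052},
    {"travel": [0.27, -0.042, -0.025], "twist": [0, 0, -58], "claw": 0.052},
    {"travel": [0.3, -0.047, -0.025], "twist": [0, 0, -65], "claw": 0.052}
  ]
}}

```text
clock: 25.55
position: [0.5446, 0.2632, 0.1271]
tool_rot: [-3.141, -0.003, 2.693]
force: [0.1, -1.2, -1.6]
grip_width: 0.0589
```

```bash
python3 go.py  0.5417,0.299,0.06,175
```

```text
t 25.55 pos [0.5446 0.2632 0.1271] rpy [-1.7995e+02 -1.7000e-01  1.5430e+02] F [ 0.1 -1.2 -1.6] w 0.0589
0.5417,0.299,0.06,175 travel [0.018  0.031  0.0671] twist [-2.00e-02 -1.80e-01 -2.07e+01]
```

Call:
{"method": "apply_moves", "body": {
  "commands": [
    {"travel": [0.009, 0.015, 0], "twist": [0, 0, -7], "claw": 0.052},
    {"travel": [0.015, 0.026, 0.01], "twist": [0, 0, -14], "claw": 0.052},
    {"travel": [0.018, 0.031, 0.025], "twist": [0, 0, -20], "claw": 0.052},
    {"travel": [0.018, 0.031, 0.045], "twist": [0, -0.1, -20.7], "claw": 0.052},
    {"travel": [0.018, 0.031, 0.062], "twist": [0, -0.1, -20.7], "claw": 0.052},
    {"travel": [0.018, 0.031, 0.067], "twist": [0, -0.1, -20.7], "claw": 0.052},
    {"travel": [0.018, 0.031, 0.067], "twist": [0, -0.1, -20.7], "claw": 0.052},
    {"travel": [0.018, 0.031, 0.067], "twist": [0, -0.1, -20.7], "claw": 0.052},
    {"travel": [0.018, 0.031, 0.067], "twist": [0, -0.1, -20.7], "claw": 0.052}
  ]
}}

```text
clock: 26.45
position: [0.5434, 0.2975, 0.0613]
tool_rot: [3.14, 0.0, 3.046]
force: [-0.2, -0.8, -0.7]
grip_width: 0.059
```

```bash
python3 go.py  0.5417,0.299,0.0035,175;  python3 - <<'E'
from h import *
f=grab("scene")
im=f["frame"][210:360,400:570];cv2.imwrite("pics/s16z.png",cv2.resize(im,None,fx=4.5,fy=4))
f=grab("top");cv2.imwrite("pics/t16.png",f["frame"])
E
```

```text
t 26.45 pos [0.5434 0.2975 0.0613] rpy [1.7993e+02 2.0000e-02 1.7454e+02] F [-0.2 -0.8 -0.7] w 0.059
0.5417,0.299,0.0035,175 travel [0.0019 0.0012 0.0578] twist [ 0.07  0.02 -0.46]
```

View pics/s16z.png

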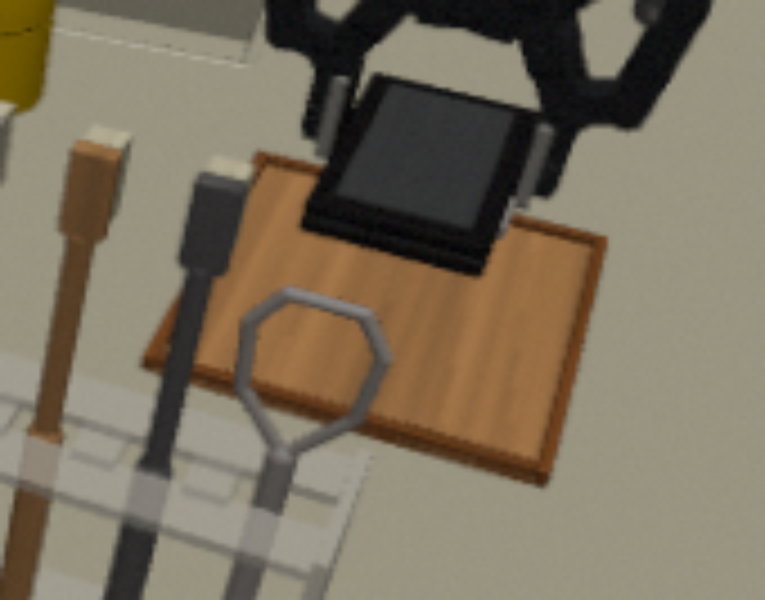

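View pics/t16.png

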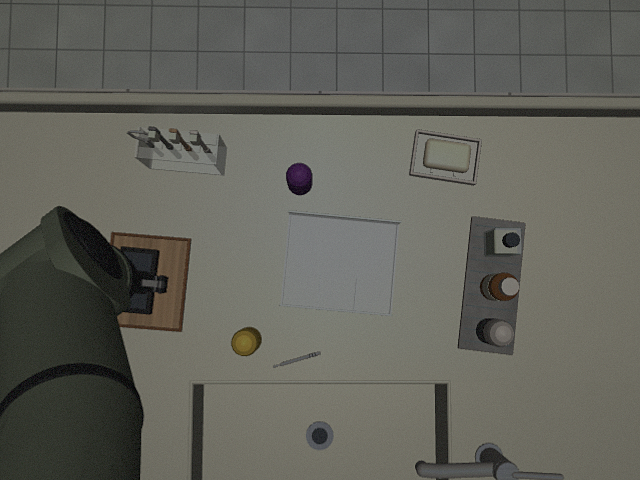

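Call:
{"method": "apply_moves", "body": {
  "commands": [
    {"travel": [0.001, 0.001, 0.01], "twist": [0, 0, -0.4], "claw": 0.052},
    {"travel": [0.002, 0.001, 0.022], "twist": [0, 0, -0.4], "claw": 0.052},
    {"travel": [0.002, 0.001, 0.034], "twist": [0, 0, -0.4], "claw": 0.052},
    {"travel": [0.002, 0.001, 0.044], "twist": [0, 0, -0.4], "claw": 0.052},
    {"travel": [0.002, 0.001, 0.051], "twist": [0, 0, -0.4], "claw": 0.052},
    {"travel": [0.002, 0.001, 0.054], "twist": [0, 0, -0.4], "claw": 0.052},
    {"travel": [0.002, 0.001, 0.054], "twist": [0, 0, -0.4], "claw": 0.052},
    {"travel": [0.002, 0.001, 0.054], "twist": [0, 0, -0.4], "claw": 0.052},
    {"travel": [0.002, 0.001, 0.054], "twist": [0, 0, -0.4], "claw": 0.052}
  ]
}}

```text
clock: 27.45
position: [0.5415, 0.2985, 0.0069]
tool_rot: [3.141, 0.0, 3.053]
force: [0.9, 0.2, -0.9]
grip_width: 0.059
```

```bash
python3 go.py  0.5417,0.299,0.0035,175;  python3 - <<'E'
from h import *
f=grab("scene")
im=f["frame"][210:360,400:570];cv2.imwrite("pics/s17z.png",cv2.resize(im,None,fx=4.5,fy=4))
E
```

```text
t 27.45 pos [0.5415 0.2985 0.0069] rpy [179.95   0.   174.92] F [ 0.9  0.2 -0.9] w 0.059
0.5417,0.299,0.0035,175 travel [-0.0002  0.0005  0.0034] twist [ 0.05  0.   -0.08]
```

View pics/s17z.png

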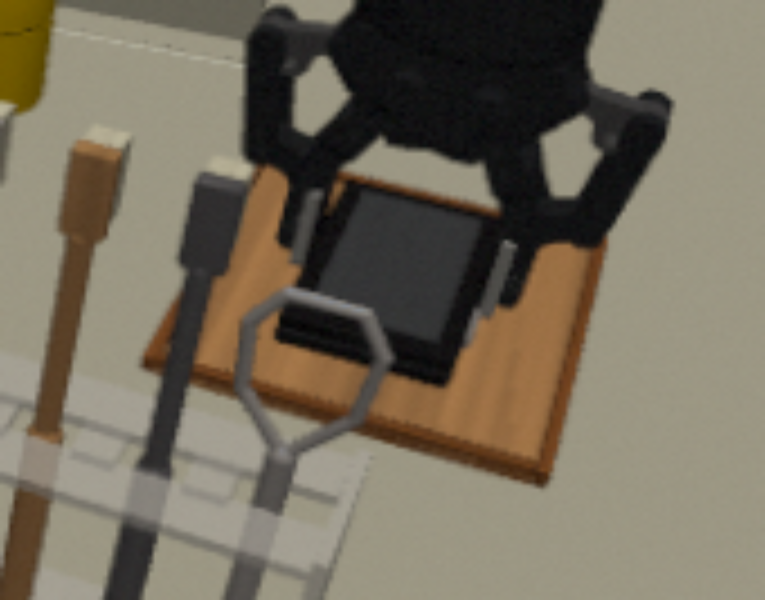

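Call:
{"method": "apply_moves", "body": {
  "commands": [
    {"travel": [0, 0, 0.001], "twist": [0, 0, 0], "claw": 0.052},
    {"travel": [0, 0, 0.002], "twist": [0, 0, 0], "claw": 0.052},
    {"travel": [0, 0, 0.003], "twist": [0, 0, 0], "claw": 0.052},
    {"travel": [0, 0, 0.003], "twist": [0, 0, 0], "claw": 0.052},
    {"travel": [0, 0, 0.003], "twist": [0, 0, 0], "claw": 0.052}
  ]
}}

```text
clock: 28.0
position: [0.5412, 0.2984, 0.0034]
tool_rot: [3.141, -0.001, 3.053]
force: [-0.3, -0.7, 0.1]
grip_width: 0.0591
```

Call:
{"method": "apply_moves", "body": {
  "commands": [
    {"travel": [0, 0, 0.0005], "twist": [0, 0, 0], "claw": 0.052},
    {"travel": [0, 0, 0.0005], "twist": [0, 0, 0], "claw": 0.052}
  ]
}}

```text
clock: 28.2
position: [0.5412, 0.2984, 0.0033]
tool_rot: [3.141, -0.0, 3.053]
force: [-2.9, -0.4, 9.5]
grip_width: 0.0589
```

Contact. Release slowly and back off.

Call:
{"method": "apply_moves", "body": {
  "commands": [
    {"travel": [0, 0, 0], "twist": [0, 0, 0], "claw": 0.0595},
    {"travel": [0, 0, 0], "twist": [0, 0, 0], "claw": 0.062},
    {"travel": [0, 0, 0], "twist": [0, 0, 0], "claw": 0.067},
    {"travel": [0, 0, 0], "twist": [0, 0, 0], "claw": 0.074},
    {"travel": [0, 0, 0], "twist": [0, 0, 0], "claw": 0.074},
    {"travel": [0, 0, -0.015], "twist": [0, 0, 0], "claw": 0.074},
    {"travel": [0, 0, -0.04], "twist": [0, 0, 0], "claw": 0.074},
    {"travel": [0, 0, -0.08], "twist": [0, 0, 0], "claw": 0.074},
    {"travel": [0, 0, -0.12], "twist": [0, 0, 0], "claw": 0.072},
    {"travel": [0, 0, -0.16], "twist": [0, 0, 0], "claw": 0.07}
  ]
}}

```text
clock: 29.2
position: [0.5411, 0.2982, 0.1657]
tool_rot: [3.141, -0.0, 3.053]
force: [0.7, 0.3, 0.2]
grip_width: 0.0701
```

```bash
python3 go.py  0.5,0.1,0.18,130;  python3 - <<'E'
from h import *
f=grab("scene")
im=f["frame"][210:360,400:570];cv2.imwrite("pics/s18z.png",cv2.resize(im,None,fx=4.5,fy=4))
E
```

```text
t 29.2 pos [0.5411 0.2982 0.1657] rpy [ 1.7995e+02 -1.0000e-02  1.7492e+02] F [0.7 0.3 0.2] w 0.0701
0.5,0.1,0.18,130 travel [ 0.0234 -0.201  -0.0145] twist [ 5.000e-02 -3.000e-02  4.492e+01]
```

View pics/s18z.png

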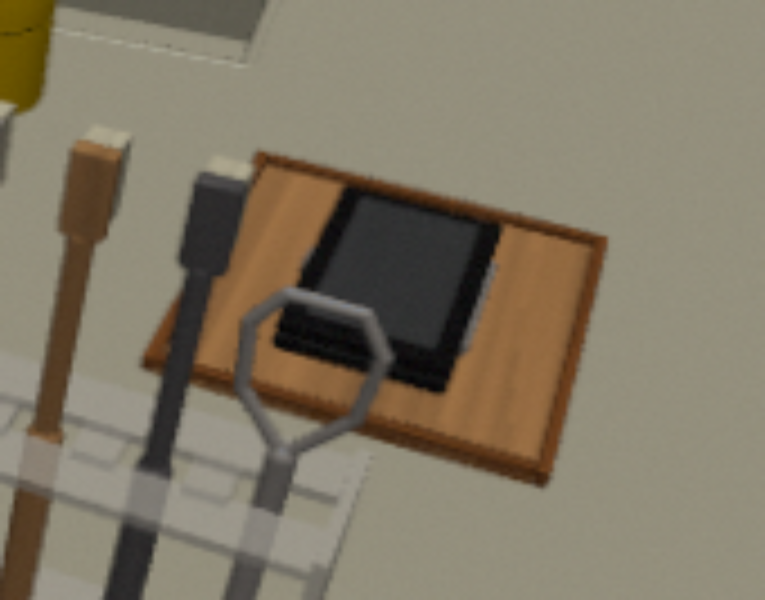

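Call:
{"method": "apply_moves", "body": {
  "commands": [
    {"travel": [0.005, -0.03, -0.01], "twist": [0, 0, 6], "claw": 0.07},
    {"travel": [0.008, -0.065, -0.02], "twist": [0, 0, 14], "claw": 0.07},
    {"travel": [0.012, -0.105, -0.02], "twist": [0, 0, 22], "claw": 0.07},
    {"travel": [0.017, -0.15, -0.02], "twist": [0, 0, 30], "claw": 0.07},
    {"travel": [0.022, -0.195, -0.02], "twist": [0, 0, 38], "claw": 0.07},
    {"travel": [0.026, -0.24, -0.02], "twist": [0, 0, 46], "claw": 0.07},
    {"travel": [0.03, -0.285, -0.02], "twist": [0, 0, 54], "claw": 0.07},
    {"travel": [0.034, -0.33, -0.02], "twist": [0, 0, 62], "claw": 0.07},
    {"travel": [0.038, -0.375, -0.02], "twist": [0, 0, 70], "claw": 0.07},
    {"travel": [0.042, -0.42, -0.02], "twist": [0, 0, 78], "claw": 0.07}
  ]
}}

```text
clock: 30.25
position: [0.4618, -0.1179, 0.1836]
tool_rot: [3.141, -0.001, 1.686]
force: [1.7, 0.1, -0.4]
grip_width: 0.0701
```

```bash
python3 go.py  0.4622,-0.286,0.18,90 0.4622,-0.286,0.12,90;  python3 - <<'E'
from h import *
f=grab("top");im=f["frame"];cv2.imwrite("pics/t19.png",im)
hsv=cv2.cvtColor(im,cv2.COLOR_BGR2HSV)
r=np.zeros(im.shape[:2],bool); r[238:325,108:186]=1
m=((hsv[...,2]<60)&r).astype(np.uint8)
c=max(cv2.findContours(m,0,1)[0],key=cv2.contourArea);q=cv2.minAreaRect(c);print(q)
P=plane(f,cv2.boxPoints(q),.019);print(P.round(4),P.mean(0)); 
E
```

```text
t 30.25 pos [ 0.4618 -0.1179  0.1836] rpy [ 1.7994e+02 -6.0000e-02  9.6600e+01] F [ 1.7  0.1 -0.4] w 0.0701
0.4622,-0.286,0.18,90 travel [-0.1671 -0.0189  0.0035] twist [ 0.06 -0.06  6.6 ]
0.4622,-0.286,0.12,90 travel [-0.1671 -0.0189  0.0635] twist [ 0.06 -0.06  6.6 ]
((144.6892547607422, 282.0780029296875), (36.933895111083984, 62.131439208984375), 6.4588165283203125)
[[0.492  0.3325 0.019 ]
 [0.5957 0.3239 0.019 ]
 [0.589  0.2621 0.019 ]
 [0.4851 0.2712 0.019 ]] [0.54045968 0.29740829 0.019     ]
```

View pics/t19.png

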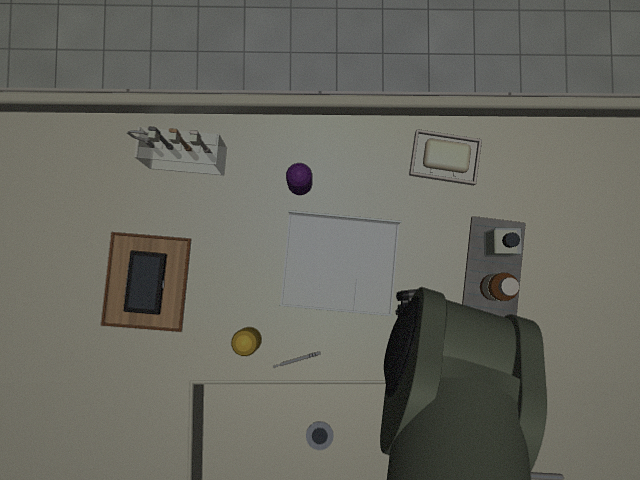

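Call:
{"method": "apply_moves", "body": {
  "commands": [
    {"travel": [-0.035, -0.004, 0], "twist": [0, 0, 2], "claw": 0.068},
    {"travel": [-0.075, -0.008, 0], "twist": [0, 0, 4], "claw": 0.068},
    {"travel": [-0.115, -0.013, 0], "twist": [0, 0, 6], "claw": 0.068},
    {"travel": [-0.15, -0.017, 0], "twist": [0, 0, 6.6], "claw": 0.068},
    {"travel": [-0.167, -0.019, 0.015], "twist": [0, 0, 6.6], "claw": 0.068},
    {"travel": [-0.167, -0.019, 0.04], "twist": [0, 0, 6.6], "claw": 0.068},
    {"travel": [-0.167, -0.019, 0.063], "twist": [0, 0, 6.6], "claw": 0.068},
    {"travel": [-0.167, -0.019, 0.063], "twist": [0, 0, 6.6], "claw": 0.068},
    {"travel": [-0.167, -0.019, 0.063], "twist": [0, 0, 6.6], "claw": 0.066}
  ],
  "force": 40
}}

```text
clock: 31.2
position: [0.4636, -0.2844, 0.1205]
tool_rot: [-3.141, -0.001, 1.576]
force: [-0.1, -0.6, 0.7]
grip_width: 0.0663
```

```bash
python3 go.py  0.4622,-0.286,0.0406,90;  python3 - <<'E'
from h import *
f=grab("scene")
im=f["frame"][100:250,110:270];cv2.imwrite("pics/s20z.png",cv2.resize(im,None,fx=5,fy=4))
E
```

```text
t 31.2 pos [ 0.4636 -0.2844  0.1205] rpy [-1.7999e+02 -4.0000e-02  9.0320e+01] F [-0.1 -0.6  0.7] w 0.0663
0.4622,-0.286,0.0406,90 travel [-0.0016 -0.0014  0.0799] twist [-0.01 -0.04  0.32]
```

View pics/s20z.png

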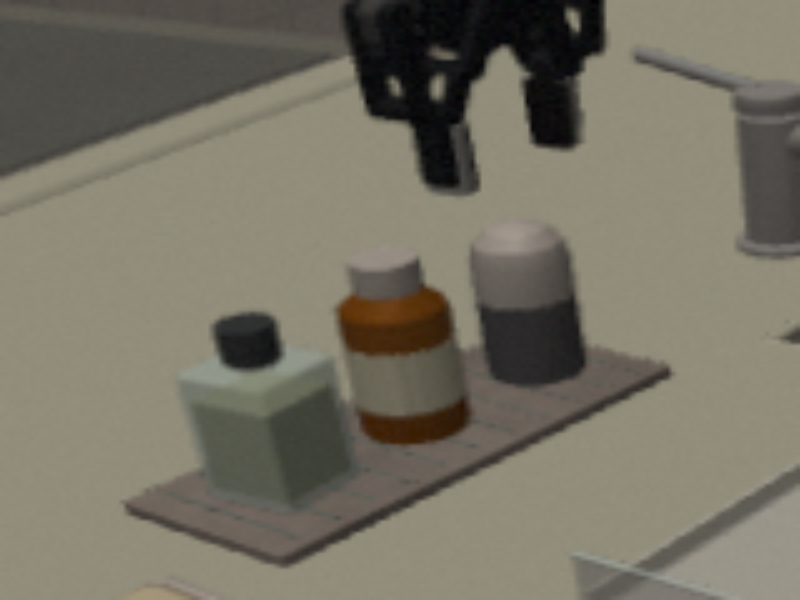

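Call:
{"method": "apply_moves", "body": {
  "commands": [
    {"travel": [-0.0015, -0.0015, 0.015], "twist": [0, 0, 0.3], "claw": 0.06},
    {"travel": [-0.0015, -0.0015, 0.033], "twist": [0, 0, 0.3], "claw": 0.06},
    {"travel": [-0.0015, -0.0015, 0.05], "twist": [0, 0, 0.3], "claw": 0.06},
    {"travel": [-0.0015, -0.0015, 0.066], "twist": [0, 0, 0.3], "claw": 0.06},
    {"travel": [-0.0015, -0.0015, 0.077], "twist": [0, 0, 0.3], "claw": 0.06},
    {"travel": [-0.0015, -0.0015, 0.08], "twist": [0, 0, 0.3], "claw": 0.06},
    {"travel": [-0.0015, -0.0015, 0.08], "twist": [0, 0, 0.3], "claw": 0.06},
    {"travel": [-0.0015, -0.0015, 0.08], "twist": [0, 0, 0.3], "claw": 0.06},
    {"travel": [-0.0015, -0.0015, 0.08], "twist": [0, 0, 0.3], "claw": 0.052}
  ]
}}

```text
clock: 32.15
position: [0.4623, -0.286, 0.0403]
tool_rot: [3.141, -0.0, 1.571]
force: [0.1, -1.0, 0.1]
grip_width: 0.0524
```

```bash
python3 go.py  0.4622,-0.286,0.0406,90
```

```text
t 32.15 pos [ 0.4623 -0.286   0.0403] rpy [ 1.7998e+02 -1.0000e-02  9.0020e+01] F [ 0.1 -1.   0.1] w 0.0524
0.4622,-0.286,0.0406,90 travel [ 0.     -0.0001 -0.0003] twist [ 0.02 -0.01  0.02]
```

Call:
{"method": "apply_moves", "body": {
  "commands": [
    {"travel": [0, 0, 0], "twist": [0, 0, 0], "claw": 0.048},
    {"travel": [0, 0, 0], "twist": [0, 0, 0], "claw": 0.045},
    {"travel": [0, 0, 0], "twist": [0, 0, 0], "claw": 0.036},
    {"travel": [0, 0, 0], "twist": [0, 0, 0], "claw": 0.036},
    {"travel": [0, 0, 0], "twist": [0, 0, 0], "claw": 0.036},
    {"travel": [0, 0, 0], "twist": [0, 0, 0], "claw": 0.036}
  ]
}}

```text
clock: 32.75
position: [0.4622, -0.2859, 0.04]
tool_rot: [3.142, -0.0, 1.571]
force: [-1.1, 1.5, 8.1]
grip_width: 0.043
```

Call:
{"method": "apply_moves", "body": {
  "commands": [
    {"travel": [0, 0, -0.006], "twist": [0, 0, 0], "claw": 0.036},
    {"travel": [0, 0, -0.02], "twist": [0, 0, 0], "claw": 0.036},
    {"travel": [0, 0, -0.04], "twist": [0, 0, 0], "claw": 0.036},
    {"travel": [0.01, 0.002, -0.055], "twist": [0, 0, 0], "claw": 0.036},
    {"travel": [0.035, 0.007, -0.07], "twist": [0, 0, 0], "claw": 0.036},
    {"travel": [0.07, 0.015, -0.075], "twist": [0, 0, 0], "claw": 0.036},
    {"travel": [0.11, 0.024, -0.075], "twist": [0, 0, 0], "claw": 0.036},
    {"travel": [0.15, 0.032, -0.075], "twist": [0, 0, 0], "claw": 0.036},
    {"travel": [0.19, 0.041, -0.075], "twist": [0, 0, 0], "claw": 0.036},
    {"travel": [0.23, 0.05, -0.075], "twist": [0, 0, 0], "claw": 0.036}
  ]
}}

```text
clock: 33.75
position: [0.512, -0.0534, 0.1156]
tool_rot: [3.141, -0.001, 1.572]
force: [0.7, -0.1, -1.4]
grip_width: 0.0429
```

```bash
python3 go.py  0.5315,0.036,0.0355,90.06
```

```text
t 33.75 pos [ 0.512  -0.0534  0.1156] rpy [ 1.7999e+02 -6.0000e-02  9.0040e+01] F [ 0.7 -0.1 -1.4] w 0.0429
0.5315,0.036,0.0355,90.06 travel [0.0893 0.0196 0.0802] twist [ 0.01 -0.06 -0.02]
```

Call:
{"method": "apply_moves", "body": {
  "commands": [
    {"travel": [0.035, 0.0075, 0], "twist": [0, 0, 0], "claw": 0.036},
    {"travel": [0.065, 0.014, 0.005], "twist": [0, 0, 0], "claw": 0.036},
    {"travel": [0.083, 0.018, 0.015], "twist": [0, 0, 0], "claw": 0.036},
    {"travel": [0.0893, 0.0195, 0.03], "twist": [0, 0, 0], "claw": 0.036},
    {"travel": [0.0893, 0.0195, 0.048], "twist": [0, 0, 0], "claw": 0.036},
    {"travel": [0.0893, 0.0195, 0.064], "twist": [0, 0, 0], "claw": 0.036},
    {"travel": [0.0893, 0.0195, 0.075], "twist": [0, 0, 0], "claw": 0.036},
    {"travel": [0.0893, 0.0195, 0.075], "twist": [0, 0, 0], "claw": 0.036},
    {"travel": [0.0893, 0.0195, 0.075], "twist": [0, 0, 0], "claw": 0.036},
    {"travel": [0.0893, 0.0195, 0.075], "twist": [0, 0, 0], "claw": 0.036}
  ]
}}

```text
clock: 34.75
position: [0.5316, 0.0332, 0.0403]
tool_rot: [3.141, -0.001, 1.571]
force: [-0.1, 0.1, -1.1]
grip_width: 0.043
```

```bash
python3 go.py  0.5315,0.036,0.035,90.06;  python3 - <<'E'
from h import *
f=grab("scene")
im=f["frame"][130:270,210:370];cv2.imwrite("pics/s21z.png",cv2.resize(im,None,fx=5,fy=4.3))
E
```

```text
t 34.75 pos [0.5316 0.0332 0.0403] rpy [ 1.7999e+02 -3.0000e-02  8.9990e+01] F [-0.1  0.1 -1.1] w 0.043
0.5315,0.036,0.035,90.06 travel [ 0.0028 -0.0001  0.0053] twist [ 0.01 -0.03 -0.07]
```

View pics/s21z.png

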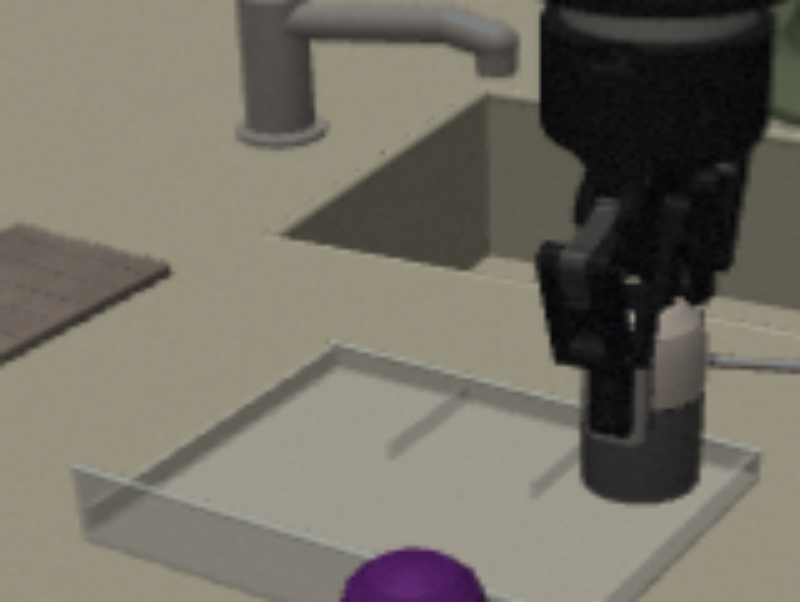

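Need +2.8 mm in y; then lower.

Call:
{"method": "apply_moves", "body": {
  "commands": [
    {"travel": [0.0028, 0, 0], "twist": [0, 0, 0], "claw": 0.036},
    {"travel": [0.0028, 0, 0.002], "twist": [0, 0, 0], "claw": 0.036},
    {"travel": [0.0028, 0, 0.004], "twist": [0, 0, 0], "claw": 0.036},
    {"travel": [0.0028, 0, 0.0053], "twist": [0, 0, 0], "claw": 0.036},
    {"travel": [0.0028, 0, 0.0053], "twist": [0, 0, 0], "claw": 0.036},
    {"travel": [0.0028, 0, 0.0053], "twist": [0, 0, 0], "claw": 0.036}
  ]
}}

```text
clock: 35.4
position: [0.5313, 0.0364, 0.035]
tool_rot: [-3.141, -0.001, 1.571]
force: [-4.6, 0.9, 16.5]
grip_width: 0.043
```

Call:
{"method": "apply_moves", "body": {
  "commands": [
    {"travel": [0, 0, -0.0005], "twist": [0, 0, 0], "claw": 0.045},
    {"travel": [0, 0, -0.0005], "twist": [0, 0, 0], "claw": 0.05},
    {"travel": [0, 0, -0.0005], "twist": [0, 0, 0], "claw": 0.057},
    {"travel": [0, 0, -0.0005], "twist": [0, 0, 0], "claw": 0.064},
    {"travel": [0, 0, -0.01], "twist": [0, 0, 0], "claw": 0.064},
    {"travel": [0, 0, -0.03], "twist": [0, 0, 0], "claw": 0.065},
    {"travel": [0, 0, -0.06], "twist": [0, 0, 0], "claw": 0.065},
    {"travel": [0, 0, -0.09], "twist": [0, 0, 0], "claw": 0.065},
    {"travel": [0, 0, -0.12], "twist": [0, 0, 0], "claw": 0.065},
    {"travel": [0, 0, -0.14], "twist": [0, 0, 0], "claw": 0.065}
  ]
}}

```text
clock: 36.4
position: [0.5317, 0.0361, 0.1771]
tool_rot: [3.14, -0.001, 1.571]
force: [0.9, 0.3, 0.1]
grip_width: 0.065
```

```bash
python3 go.py  0.5368,-0.294,0.12,90;  python3 - <<'E'
from h import *
f=grab("scene")
im=f["frame"][130:270,210:370];cv2.imwrite("pics/s22z.png",cv2.resize(im,None,fx=5,fy=4.3))
E
```

```text
t 36.4 pos [0.5317 0.0361 0.1771] rpy [ 1.7992e+02 -6.0000e-02  9.0000e+01] F [0.9 0.3 0.1] w 0.065
0.5368,-0.294,0.12,90 travel [-0.3302  0.005   0.0567] twist [ 0.08 -0.06  0.  ]
```

View pics/s22z.png

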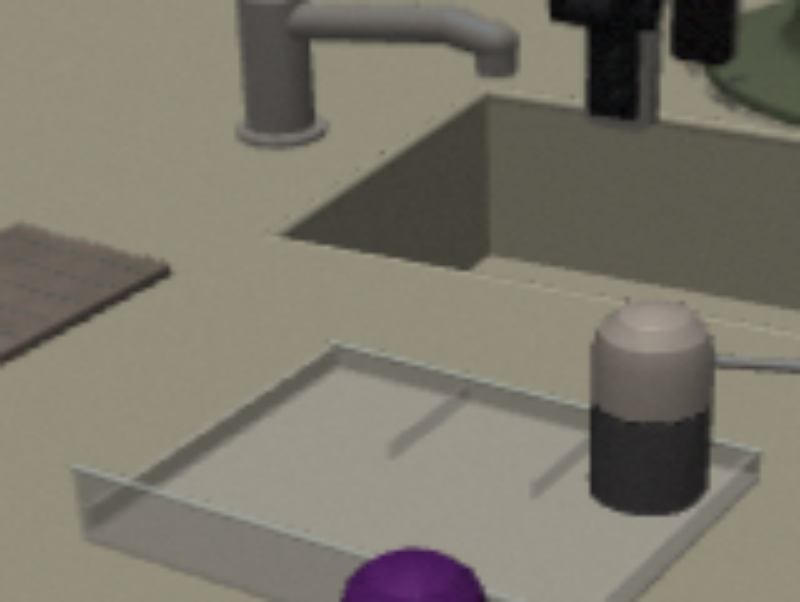

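Call:
{"method": "apply_moves", "body": {
  "commands": [
    {"travel": [-0.03, 0, 0], "twist": [0, 0, 0], "claw": 0.065},
    {"travel": [-0.07, 0.001, 0], "twist": [0, 0, 0], "claw": 0.065},
    {"travel": [-0.115, 0.002, 0], "twist": [0, 0, 0], "claw": 0.063},
    {"travel": [-0.16, 0.003, 0], "twist": [0, 0, 0], "claw": 0.063},
    {"travel": [-0.205, 0.004, 0], "twist": [0, 0, 0], "claw": 0.063},
    {"travel": [-0.25, 0.005, 0], "twist": [0, 0, 0], "claw": 0.063},
    {"travel": [-0.29, 0.005, 0.01], "twist": [0, 0, 0], "claw": 0.063},
    {"travel": [-0.32, 0.005, 0.025], "twist": [0, 0, 0], "claw": 0.063},
    {"travel": [-0.3302, 0.005, 0.045], "twist": [0.08, 0, 0], "claw": 0.063},
    {"travel": [-0.3302, 0.005, 0.057], "twist": [0.08, 0, 0], "claw": 0.063}
  ]
}}

```text
clock: 37.45
position: [0.5354, -0.2956, 0.1163]
tool_rot: [-3.139, -0.0, 1.569]
force: [-0.4, 0.6, -0.7]
grip_width: 0.063
```

Call:
{"method": "apply_moves", "body": {
  "commands": [
    {"travel": [0, 0, 0], "twist": [0, 0, 0], "claw": 0.062},
    {"travel": [0, 0, 0], "twist": [0, 0, 0], "claw": 0.062},
    {"travel": [0, 0, 0], "twist": [0, 0, 0], "claw": 0.062}
  ]
}}

```text
clock: 37.75
position: [0.5371, -0.2931, 0.1183]
tool_rot: [-3.141, -0.0, 1.572]
force: [0.1, -0.1, 0.5]
grip_width: 0.0619
```

```bash
python3 go.py  0.5368,-0.294,0.041,90;  python3 - <<'E'
from h import *
f=grab("scene")
im=f["frame"][100:250,110:270];cv2.imwrite("pics/s23z.png",cv2.resize(im,None,fx=5,fy=4))
E
```

```text
t 37.75 pos [ 0.5371 -0.2931  0.1183] rpy [-1.7995e+02 -2.0000e-02  9.0090e+01] F [ 0.1 -0.1  0.5] w 0.0619
0.5368,-0.294,0.041,90 travel [-0.0009 -0.0003  0.0773] twist [-0.05 -0.02  0.09]
```

View pics/s23z.png

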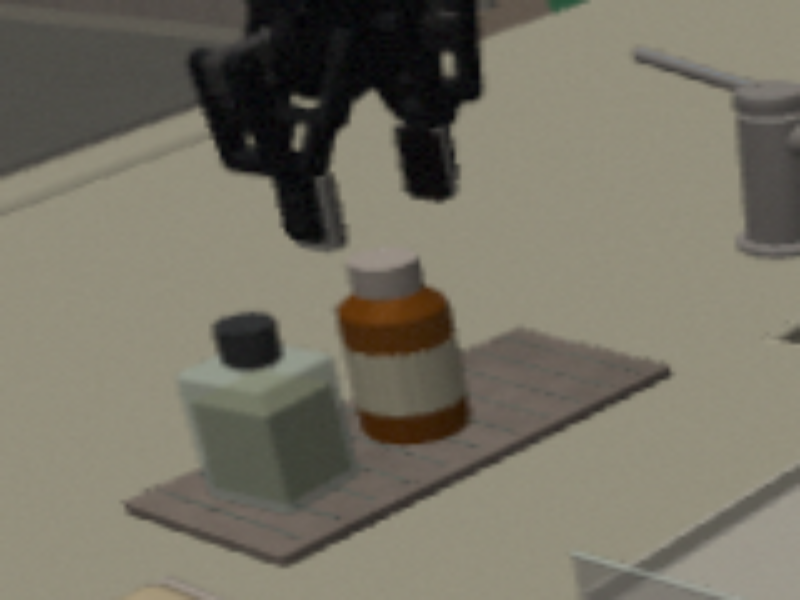

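Call:
{"method": "apply_moves", "body": {
  "commands": [
    {"travel": [-0.001, -0.0004, 0.015], "twist": [0, 0, 0.1], "claw": 0.06},
    {"travel": [-0.001, -0.0004, 0.033], "twist": [0, 0, 0.1], "claw": 0.06},
    {"travel": [-0.001, -0.0004, 0.05], "twist": [0, 0, 0.1], "claw": 0.06},
    {"travel": [-0.001, -0.0004, 0.065], "twist": [0, 0, 0.1], "claw": 0.06},
    {"travel": [-0.001, -0.0004, 0.075], "twist": [0, 0, 0.1], "claw": 0.06},
    {"travel": [-0.001, -0.0004, 0.077], "twist": [0, 0, 0.1], "claw": 0.06},
    {"travel": [-0.001, -0.0004, 0.077], "twist": [0, 0, 0.1], "claw": 0.06},
    {"travel": [-0.001, -0.0004, 0.077], "twist": [0, 0, 0.1], "claw": 0.056},
    {"travel": [-0.001, -0.0004, 0.077], "twist": [0, 0, 0.1], "claw": 0.053}
  ]
}}

```text
clock: 38.7
position: [0.5362, -0.2951, 0.0409]
tool_rot: [-3.141, -0.0, 1.569]
force: [-0.5, -0.1, -0.7]
grip_width: 0.0533
```

Call:
{"method": "apply_moves", "body": {
  "commands": [
    {"travel": [0, 0, 0], "twist": [0, 0, 0], "claw": 0.05},
    {"travel": [0, 0, 0], "twist": [0, 0, 0], "claw": 0.047},
    {"travel": [0, 0, 0], "twist": [0, 0, 0], "claw": 0.038},
    {"travel": [0, 0, 0], "twist": [0, 0, 0], "claw": 0.038},
    {"travel": [0, 0, 0], "twist": [0, 0, 0], "claw": 0.038},
    {"travel": [0, 0, 0], "twist": [0, 0, 0], "claw": 0.038}
  ]
}}

```text
clock: 39.3
position: [0.5362, -0.295, 0.0408]
tool_rot: [-3.14, -0.0, 1.569]
force: [-0.4, 1.2, 7.2]
grip_width: 0.0447
```

```bash
python3 go.py  0.5239,-0.028,0.036,90.06
```

```text
t 39.3 pos [ 0.5362 -0.295   0.0408] rpy [-1.7993e+02 -2.0000e-02  8.9920e+01] F [-0.4  1.2  7.2] w 0.0447
0.5239,-0.028,0.036,90.06 travel [ 0.267  -0.0127  0.0049] twist [-0.07 -0.02 -0.14]
```

Call:
{"method": "apply_moves", "body": {
  "commands": [
    {"travel": [0, 0, -0.006], "twist": [0, 0, 0], "claw": 0.038},
    {"travel": [0, 0, -0.02], "twist": [0, 0, 0], "claw": 0.038},
    {"travel": [0, 0, -0.04], "twist": [0, 0, 0], "claw": 0.038},
    {"travel": [0.01, 0, -0.055], "twist": [0, 0, 0], "claw": 0.038},
    {"travel": [0.035, -0.002, -0.07], "twist": [0, 0, 0], "claw": 0.038},
    {"travel": [0.07, -0.004, -0.075], "twist": [0, 0, 0], "claw": 0.038},
    {"travel": [0.105, -0.006, -0.075], "twist": [0, 0, 0], "claw": 0.038},
    {"travel": [0.14, -0.008, -0.075], "twist": [0, 0, 0], "claw": 0.038},
    {"travel": [0.175, -0.01, -0.075], "twist": [0, 0, 0], "claw": 0.038},
    {"travel": [0.205, -0.012, -0.075], "twist": [0, 0, 0], "claw": 0.038}
  ]
}}

```text
clock: 40.3
position: [0.5241, -0.0873, 0.1162]
tool_rot: [-3.14, -0.001, 1.57]
force: [0.6, 0.4, -1.3]
grip_width: 0.0452
```

```bash
python3 go.py  0.5239,-0.029,0.0358,90.06
```

```text
t 40.3 pos [ 0.5241 -0.0873  0.1162] rpy [-1.7992e+02 -7.0000e-02  8.9980e+01] F [ 0.6  0.4 -1.3] w 0.0452
0.5239,-0.029,0.0358,90.06 travel [ 0.0582 -0.0001  0.0805] twist [-0.08 -0.07 -0.08]
```

Call:
{"method": "apply_moves", "body": {
  "commands": [
    {"travel": [0.025, 0, 0], "twist": [0, 0, 0], "claw": 0.038},
    {"travel": [0.045, 0, 0.005], "twist": [0, 0, 0], "claw": 0.038},
    {"travel": [0.056, 0, 0.018], "twist": [0, 0, 0], "claw": 0.038},
    {"travel": [0.0582, 0, 0.034], "twist": [0, 0, 0], "claw": 0.038},
    {"travel": [0.0582, 0, 0.05], "twist": [0, 0, 0], "claw": 0.038},
    {"travel": [0.0582, 0, 0.065], "twist": [0, 0, 0], "claw": 0.038},
    {"travel": [0.0582, 0, 0.074], "twist": [0, 0, 0], "claw": 0.038},
    {"travel": [0.0582, 0, 0.074], "twist": [0, 0, 0], "claw": 0.038},
    {"travel": [0.0582, 0, 0.074], "twist": [0, 0, 0], "claw": 0.038},
    {"travel": [0.0582, 0, 0.074], "twist": [0, 0, 0], "claw": 0.038}
  ]
}}

```text
clock: 41.3
position: [0.5246, -0.0318, 0.042]
tool_rot: [-3.141, -0.001, 1.569]
force: [0.6, 0.0, -0.9]
grip_width: 0.045
```

```bash
python3 go.py  0.5239,-0.029,0.0358,90.06
python3 - <<'E'
from h import *
f=grab("scene")
im=f["frame"][130:270,210:370];cv2.imwrite("pics/s24z.png",cv2.resize(im,None,fx=5,fy=4.3))
E
```

```text
t 41.3 pos [ 0.5246 -0.0318  0.042 ] rpy [-1.7994e+02 -3.0000e-02  8.9910e+01] F [ 0.6  0.  -0.9] w 0.045
0.5239,-0.029,0.0358,90.06 travel [ 0.0028 -0.0007  0.0062] twist [-0.06 -0.03 -0.15]
```

View pics/s24z.png

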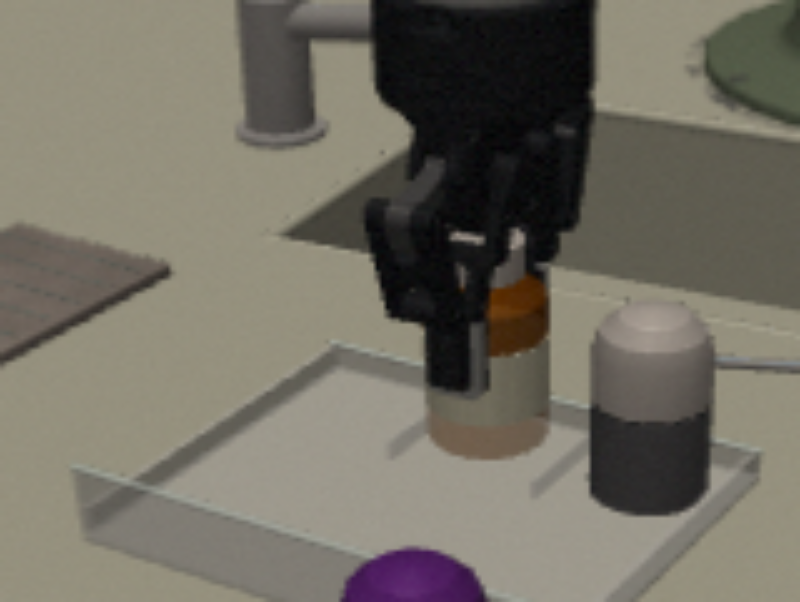

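Call:
{"method": "apply_moves", "body": {
  "commands": [
    {"travel": [0.0028, -0.0003, 0], "twist": [0, 0, 0], "claw": 0.038},
    {"travel": [0.0028, -0.0003, 0.002], "twist": [0, 0, 0], "claw": 0.038},
    {"travel": [0.0028, -0.0003, 0.004], "twist": [0, 0, 0], "claw": 0.038},
    {"travel": [0.0028, -0.0003, 0.0058], "twist": [0, 0, 0], "claw": 0.038},
    {"travel": [0.0028, -0.0003, 0.006], "twist": [0, 0, 0], "claw": 0.038},
    {"travel": [0.0028, -0.0003, 0.006], "twist": [0, 0, 0], "claw": 0.038}
  ]
}}

```text
clock: 41.95
position: [0.5241, -0.0288, 0.0357]
tool_rot: [-3.14, -0.001, 1.569]
force: [-1.8, 1.8, 11.5]
grip_width: 0.0451
```

Call:
{"method": "apply_moves", "body": {
  "commands": [
    {"travel": [0, 0, -0.0003], "twist": [0, 0, 0], "claw": 0.046},
    {"travel": [0, 0, -0.0003], "twist": [0, 0, 0], "claw": 0.05},
    {"travel": [0, 0, -0.0003], "twist": [0, 0, 0], "claw": 0.057},
    {"travel": [0, 0, -0.0003], "twist": [0, 0, 0], "claw": 0.064},
    {"travel": [0, 0, -0.01], "twist": [0, 0, 0], "claw": 0.064},
    {"travel": [0, 0, -0.03], "twist": [0, 0, 0], "claw": 0.065},
    {"travel": [0, 0, -0.06], "twist": [0, 0, 0], "claw": 0.065},
    {"travel": [0, 0, -0.09], "twist": [0, 0, 0], "claw": 0.065},
    {"travel": [0, 0, -0.12], "twist": [0, 0, 0], "claw": 0.065},
    {"travel": [0, 0, -0.14], "twist": [0, 0, 0], "claw": 0.065}
  ]
}}

```text
clock: 42.95
position: [0.5246, -0.0291, 0.178]
tool_rot: [-3.142, -0.001, 1.569]
force: [-0.1, 0.2, 0.1]
grip_width: 0.065
```

```bash
python3 go.py  0.611,-0.3008,0.12,90.1;  python3 - <<'E'
from h import *
f=grab("scene")
im=f["frame"][130:270,210:370];cv2.imwrite("pics/s25z.png",cv2.resize(im,None,fx=5,fy=4.3))
E
```

```text
t 42.95 pos [ 0.5246 -0.0291  0.178 ] rpy [-1.80e+02 -5.00e-02  8.99e+01] F [-0.1  0.2  0.1] w 0.065
0.611,-0.3008,0.12,90.1 travel [-0.2716  0.0869  0.0578] twist [-0.   -0.05 -0.2 ]
```

View pics/s25z.png

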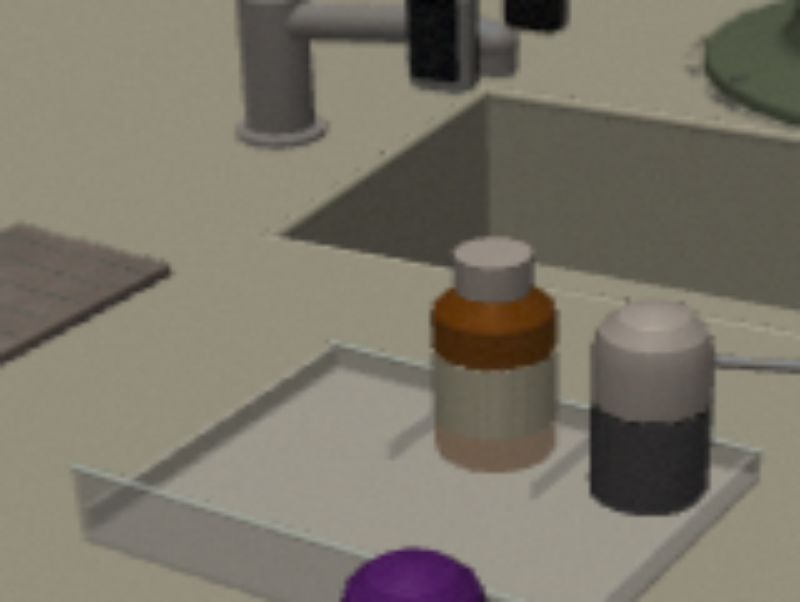

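Call:
{"method": "apply_moves", "body": {
  "commands": [
    {"travel": [-0.03, 0.01, 0], "twist": [0, 0, 0], "claw": 0.066},
    {"travel": [-0.065, 0.021, 0], "twist": [0, 0, 0], "claw": 0.066},
    {"travel": [-0.105, 0.034, 0], "twist": [0, 0, 0], "claw": 0.066},
    {"travel": [-0.145, 0.046, 0], "twist": [0, 0, 0], "claw": 0.066},
    {"travel": [-0.185, 0.059, 0], "twist": [0, 0, 0], "claw": 0.066},
    {"travel": [-0.22, 0.07, 0.01], "twist": [0, 0, 0], "claw": 0.066},
    {"travel": [-0.25, 0.08, 0.025], "twist": [0, 0, -0.2], "claw": 0.066},
    {"travel": [-0.2716, 0.087, 0.045], "twist": [0, 0, -0.2], "claw": 0.066},
    {"travel": [-0.2716, 0.087, 0.058], "twist": [0, 0, -0.2], "claw": 0.066},
    {"travel": [-0.2716, 0.087, 0.058], "twist": [0, 0, -0.2], "claw": 0.066}
  ]
}}

```text
clock: 44.0
position: [0.6096, -0.3004, 0.1155]
tool_rot: [-3.137, -0.002, 1.572]
force: [0.0, 0.9, -0.6]
grip_width: 0.0658
```

Call:
{"method": "apply_moves", "body": {
  "commands": [
    {"travel": [0, 0, 0], "twist": [0, 0, 0], "claw": 0.066},
    {"travel": [0, 0, 0], "twist": [0, 0, 0], "claw": 0.066},
    {"travel": [0, 0, 0], "twist": [0, 0, 0], "claw": 0.066}
  ]
}}

```text
clock: 44.3
position: [0.6113, -0.3001, 0.1182]
tool_rot: [-3.141, -0.0, 1.574]
force: [-0.9, -0.1, 0.1]
grip_width: 0.0662
```

```bash
python3 go.py  0.611,-0.3008,0.0411,90.15;  python3 - <<'E'
from h import *
f=grab("scene")
im=f["frame"][100:250,110:270];cv2.imwrite("pics/s26z.png",cv2.resize(im,None,fx=5,fy=4))
E
```

```text
t 44.3 pos [ 0.6113 -0.3001  0.1182] rpy [-1.7996e+02 -2.0000e-02  9.0170e+01] F [-0.9 -0.1  0.1] w 0.0662
0.611,-0.3008,0.0411,90.15 travel [-0.0007 -0.0002  0.0771] twist [-0.04 -0.02  0.02]
```

View pics/s26z.png

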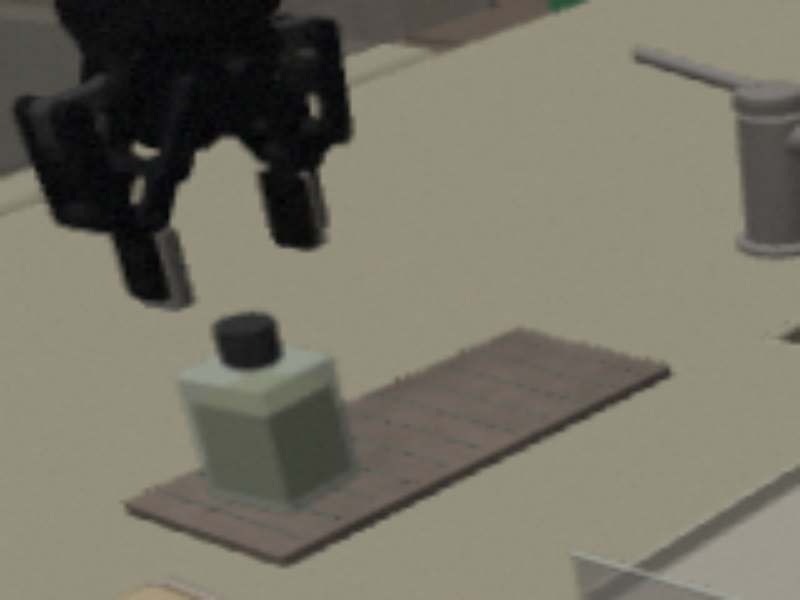

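Call:
{"method": "apply_moves", "body": {
  "commands": [
    {"travel": [-0.0003, 0, 0.015], "twist": [0, 0, 0], "claw": 0.064},
    {"travel": [-0.0003, 0, 0.033], "twist": [0, 0, 0], "claw": 0.064},
    {"travel": [-0.0003, 0, 0.05], "twist": [0, 0, 0], "claw": 0.064},
    {"travel": [-0.0003, 0, 0.065], "twist": [0, 0, 0], "claw": 0.064},
    {"travel": [-0.0003, 0, 0.075], "twist": [0, 0, 0], "claw": 0.064},
    {"travel": [-0.0003, 0, 0.077], "twist": [0, 0, 0], "claw": 0.064},
    {"travel": [-0.0003, 0, 0.077], "twist": [0, 0, 0], "claw": 0.062},
    {"travel": [-0.0003, 0, 0.077], "twist": [0, 0, 0], "claw": 0.056},
    {"travel": [-0.0003, 0, 0.077], "twist": [0, 0, 0], "claw": 0.052}
  ]
}}

```text
clock: 45.25
position: [0.611, -0.3011, 0.0408]
tool_rot: [-3.141, -0.0, 1.573]
force: [0.2, 0.5, 0.1]
grip_width: 0.052
```

Call:
{"method": "apply_moves", "body": {
  "commands": [
    {"travel": [0, 0, 0], "twist": [0, 0, 0], "claw": 0.048},
    {"travel": [0, 0, 0], "twist": [0, 0, 0], "claw": 0.045},
    {"travel": [0, 0, 0], "twist": [0, 0, 0], "claw": 0.036},
    {"travel": [0, 0, 0], "twist": [0, 0, 0], "claw": 0.036},
    {"travel": [0, 0, 0], "twist": [0, 0, 0], "claw": 0.036},
    {"travel": [0, 0, 0], "twist": [0, 0, 0], "claw": 0.036}
  ]
}}

```text
clock: 45.85
position: [0.6109, -0.301, 0.0406]
tool_rot: [-3.14, -0.0, 1.573]
force: [0.7, 0.9, 5.5]
grip_width: 0.0434
```

```bash
python3 go.py  0.5214,-0.0907,0.036,90.16
```

```text
t 45.85 pos [ 0.6109 -0.301   0.0406] rpy [-1.7992e+02 -2.0000e-02  9.0120e+01] F [0.7 0.9 5.5] w 0.0434
0.5214,-0.0907,0.036,90.16 travel [ 0.2105 -0.089   0.0047] twist [-0.08 -0.02 -0.04]
```

Call:
{"method": "apply_moves", "body": {
  "commands": [
    {"travel": [0, 0, -0.006], "twist": [0, 0, 0], "claw": 0.036},
    {"travel": [0, 0, -0.02], "twist": [0, 0, 0], "claw": 0.036},
    {"travel": [0, 0, -0.04], "twist": [0, 0, 0], "claw": 0.036},
    {"travel": [0.01, -0.004, -0.055], "twist": [0, 0, 0], "claw": 0.036},
    {"travel": [0.03, -0.012, -0.065], "twist": [0, 0, 0], "claw": 0.036},
    {"travel": [0.06, -0.025, -0.07], "twist": [0, 0, 0], "claw": 0.036},
    {"travel": [0.09, -0.038, -0.07], "twist": [0, 0, 0], "claw": 0.036},
    {"travel": [0.12, -0.051, -0.07], "twist": [0, 0, 0], "claw": 0.036},
    {"travel": [0.15, -0.063, -0.07], "twist": [0, 0, 0], "claw": 0.036},
    {"travel": [0.175, -0.074, -0.07], "twist": [0, 0, 0], "claw": 0.036}
  ]
}}

```text
clock: 46.85
position: [0.5354, -0.1238, 0.1111]
tool_rot: [-3.14, -0.001, 1.574]
force: [0.8, -0.7, -1.1]
grip_width: 0.0436
```

```bash
python3 go.py  0.5214,-0.0909,0.0356,90.16
```

```text
t 46.85 pos [ 0.5354 -0.1238  0.1111] rpy [-1.7992e+02 -8.0000e-02  9.0180e+01] F [ 0.8 -0.7 -1.1] w 0.0436
0.5214,-0.0909,0.0356,90.16 travel [ 0.0328 -0.0138  0.0756] twist [-0.08 -0.08  0.02]
```

Call:
{"method": "apply_moves", "body": {
  "commands": [
    {"travel": [0.015, -0.006, 0], "twist": [0, 0, 0], "claw": 0.036},
    {"travel": [0.026, -0.011, 0.003], "twist": [0, 0, 0], "claw": 0.036},
    {"travel": [0.032, -0.0135, 0.012], "twist": [0, 0, 0], "claw": 0.036},
    {"travel": [0.0328, -0.0138, 0.028], "twist": [0, 0, 0], "claw": 0.036},
    {"travel": [0.0328, -0.0138, 0.045], "twist": [0, 0, 0], "claw": 0.036},
    {"travel": [0.0328, -0.0138, 0.06], "twist": [0, 0, 0], "claw": 0.036},
    {"travel": [0.0328, -0.0138, 0.069], "twist": [0, 0, 0], "claw": 0.036},
    {"travel": [0.0328, -0.0138, 0.069], "twist": [0, 0, 0], "claw": 0.036},
    {"travel": [0.0328, -0.0138, 0.069], "twist": [0, 0, 0], "claw": 0.036},
    {"travel": [0.0328, -0.0138, 0.069], "twist": [0, 0, 0], "claw": 0.036}
  ]
}}

```text
clock: 47.85
position: [0.5228, -0.0936, 0.0419]
tool_rot: [-3.141, -0.0, 1.573]
force: [0.1, -0.5, -1.8]
grip_width: 0.0436
```

```bash
python3 go.py  0.5214,-0.0909,0.0356,90.16
python3 - <<'E'
from h import *
f=grab("scene")
im=f["frame"][130:270,210:370];cv2.imwrite("pics/s27z.png",cv2.resize(im,None,fx=5,fy=4.3))
E
```

```text
t 47.85 pos [ 0.5228 -0.0936  0.0419] rpy [-1.7994e+02 -2.0000e-02  9.0100e+01] F [ 0.1 -0.5 -1.8] w 0.0436
0.5214,-0.0909,0.0356,90.16 travel [ 0.0027 -0.0013  0.0064] twist [-0.06 -0.02 -0.06]
```

View pics/s27z.png

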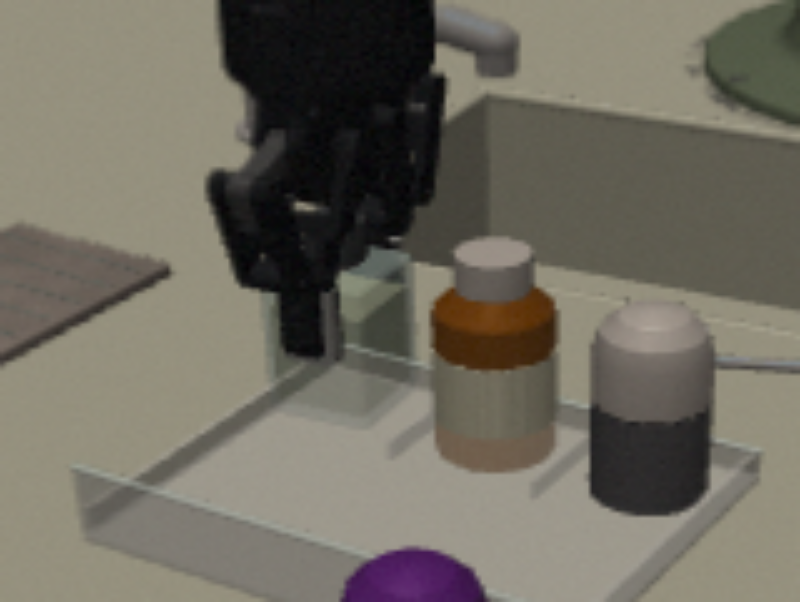

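Call:
{"method": "apply_moves", "body": {
  "commands": [
    {"travel": [0.0027, -0.001, 0], "twist": [0, 0, 0], "claw": 0.036},
    {"travel": [0.0027, -0.001, 0.002], "twist": [0, 0, 0], "claw": 0.036},
    {"travel": [0.0027, -0.001, 0.004], "twist": [0, 0, 0], "claw": 0.036},
    {"travel": [0.0027, -0.001, 0.0055], "twist": [0, 0, 0], "claw": 0.036},
    {"travel": [0.0027, -0.001, 0.0062], "twist": [0, 0, 0], "claw": 0.036},
    {"travel": [0.0027, -0.001, 0.0062], "twist": [0, 0, 0], "claw": 0.036}
  ]
}}

```text
clock: 48.5
position: [0.5213, -0.0906, 0.0355]
tool_rot: [-3.14, -0.001, 1.573]
force: [-2.1, 1.9, 8.8]
grip_width: 0.0439
```

Call:
{"method": "apply_moves", "body": {
  "commands": [
    {"travel": [0, 0, -0.0003], "twist": [0, 0, 0], "claw": 0.045},
    {"travel": [0, 0, -0.0003], "twist": [0, 0, 0], "claw": 0.05},
    {"travel": [0, 0, -0.0003], "twist": [0, 0, 0], "claw": 0.057},
    {"travel": [0, 0, -0.0003], "twist": [0, 0, 0], "claw": 0.064},
    {"travel": [0, 0, -0.01], "twist": [0, 0, 0], "claw": 0.064},
    {"travel": [0, 0, -0.03], "twist": [0, 0, 0], "claw": 0.065},
    {"travel": [0, 0, -0.06], "twist": [0, 0, 0], "claw": 0.065},
    {"travel": [0, 0, -0.09], "twist": [0, 0, 0], "claw": 0.065},
    {"travel": [0, 0, -0.12], "twist": [0, 0, 0], "claw": 0.065},
    {"travel": [0, 0, -0.15], "twist": [0, 0, 0], "claw": 0.065}
  ]
}}

```text
clock: 49.5
position: [0.5214, -0.0908, 0.1871]
tool_rot: [-3.14, -0.001, 1.573]
force: [1.0, 0.3, -0.1]
grip_width: 0.0651
```

Call:
{"method": "apply_moves", "body": {
  "commands": [
    {"travel": [-0.03, 0, -0.02], "twist": [0, 0, 0], "claw": 0.065},
    {"travel": [-0.07, 0, -0.03], "twist": [0, 0, 0], "claw": 0.065},
    {"travel": [-0.11, 0, -0.04], "twist": [0, 0, 0], "claw": 0.065},
    {"travel": [-0.15, 0, -0.04], "twist": [0, 0, 0], "claw": 0.065},
    {"travel": [-0.19, 0, -0.04], "twist": [0, 0, 0], "claw": 0.065},
    {"travel": [-0.23, 0, -0.04], "twist": [0, 0, 0], "claw": 0.065},
    {"travel": [-0.26, 0, -0.04], "twist": [0, 0, 0], "claw": 0.065},
    {"travel": [-0.28, 0, -0.04], "twist": [0, 0, 0], "claw": 0.065},
    {"travel": [-0.28, 0, -0.04], "twist": [0, 0, 0], "claw": 0.065}
  ]
}}

```text
clock: 50.4
position: [0.521, -0.3737, 0.2256]
tool_rot: [-3.139, 0.001, 1.569]
force: [-1.0, 0.3, -0.1]
grip_width: 0.0651
```

```bash
python3 go.py; python3 m.py | head -8;  python3 - <<'E'
from h import *
f=grab("scene");cv2.imwrite("pics/s28.png",f["frame"])
im=f["frame"][130:270,210:370];cv2.imwrite("pics/s28z.png",cv2.resize(im,None,fx=5,fy=4.3))
f=grab("top");cv2.imwrite("pics/t28.png",f["frame"])
a=f["frame"][260:320,275:405];cv2.imwrite("pics/t28z.png",np.vstack([cv2.resize(x,None,fx=6,fy=5,interpolation=cv2.INTER_CUBIC) for x in(cv2.imread("pics/top0.png")[260:320,275:405],a)]))
E
```

```text
t 50.4 pos [ 0.521  -0.3737  0.2256] rpy [-1.7986e+02  6.0000e-02  8.9910e+01] F [-1.   0.3 -0.1] w 0.0651
dark:
((298.75, 289.25), (25.45584487915039, 26.16295051574707), 45.0) 119 (286, 276, 27, 27)
((339.10003662109375, 293.70001220703125), (27.280029296875, 27.280027389526367), 63.43495178222656) 357 (325, 280, 29, 28)
((379.75, 295.75), (14.849241256713867, 14.142135620117188), 45.0) 183 (372, 288, 16, 15)
amber:
((339.0, 294.0), (26.0, 26.0), 90.0) 270 ((339.2566833496094, 293.8480224609375), (25.983163833618164, 26.1094970703125), 154.7627716064453)
bamboo ((145.4970703125, 281.6535339355469), (80.2967300415039, 94.91236114501953), 5.856013774871826)
[[0.4683 0.3721 0.008 ]
```

View pics/s28z.png

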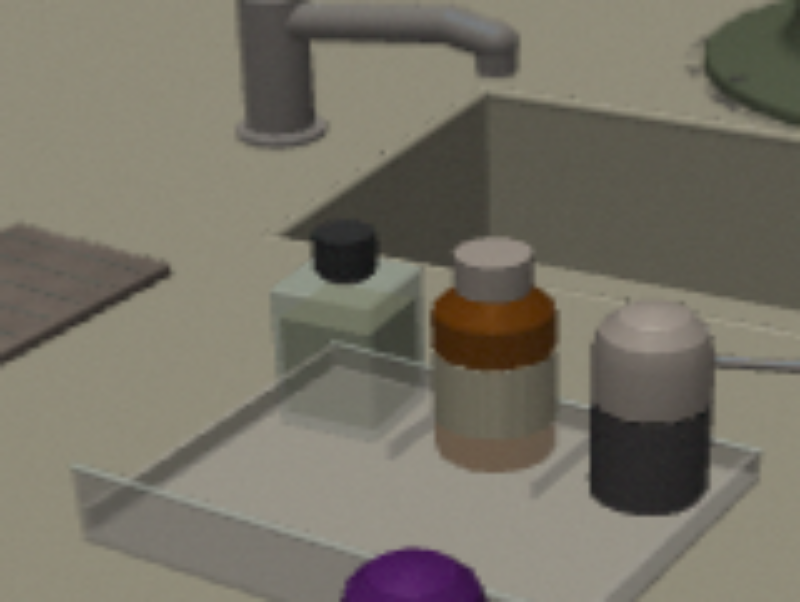

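View pics/t28.png

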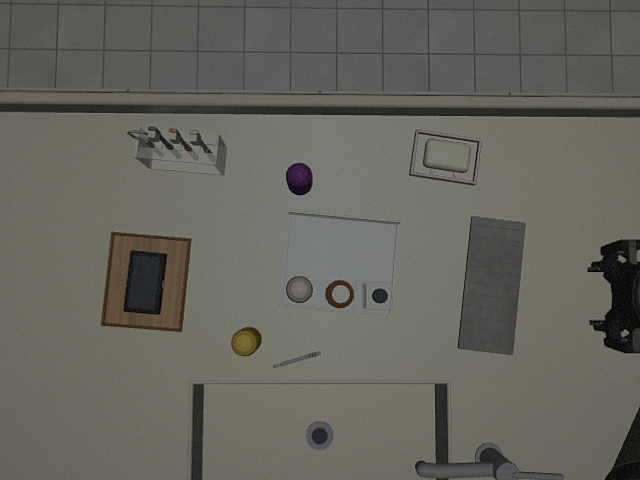

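View pics/t28z.png

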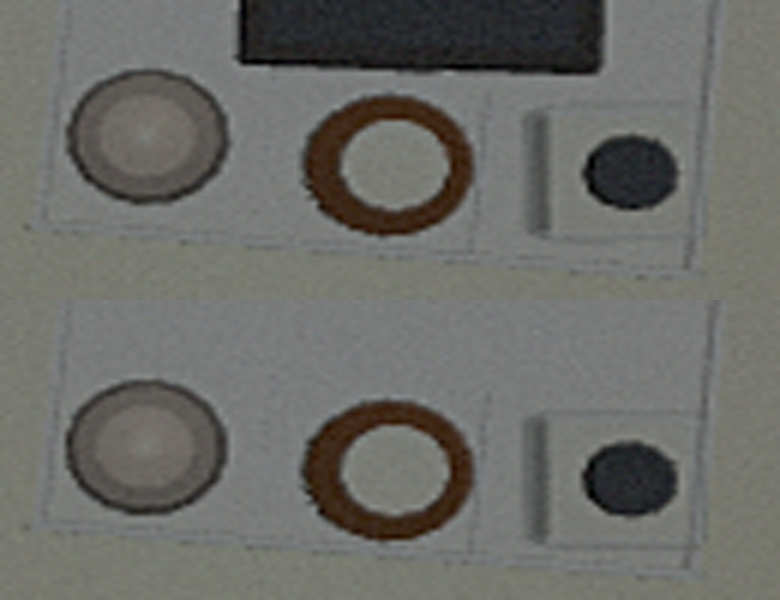

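The toiletries stand upright in their bays, but the top view shows the roll-on about 3.5 mm too far forward (flask about 2.4 mm, bottle about 1.7 mm). I'll correct the roll-on.

```bash
python3 go.py 0.5315,0.036,0.12,90
```

```text
t 50.55 pos [ 0.5223 -0.3699  0.2253] rpy [-1.7989e+02 -6.0000e-02  9.0140e+01] F [-0.9  0.3  0.9] w 0.0649
0.5315,0.036,0.12,90 travel [0.4058 0.0103 0.1057] twist [-0.11 -0.06  0.14]
```

Call:
{"method": "apply_moves", "body": {
  "commands": [
    {"travel": [0.03, 0.001, 0.005], "twist": [0, 0, 0], "claw": 0.065},
    {"travel": [0.07, 0.002, 0.01], "twist": [0, 0, 0], "claw": 0.065},
    {"travel": [0.115, 0.003, 0.02], "twist": [0, 0, 0], "claw": 0.065},
    {"travel": [0.16, 0.004, 0.03], "twist": [0, 0, 0], "claw": 0.065},
    {"travel": [0.205, 0.005, 0.035], "twist": [0, 0, 0], "claw": 0.065},
    {"travel": [0.25, 0.006, 0.035], "twist": [0, 0, 0], "claw": 0.065},
    {"travel": [0.295, 0.007, 0.035], "twist": [0, 0, 0], "claw": 0.065},
    {"travel": [0.34, 0.009, 0.035], "twist": [0, 0, 0], "claw": 0.065},
    {"travel": [0.38, 0.01, 0.05], "twist": [0, 0, 0.1], "claw": 0.065},
    {"travel": [0.4055, 0.01, 0.07], "twist": [-0.1, 0, 0.1], "claw": 0.065}
  ]
}}

```text
clock: 51.55
position: [0.5313, 0.0395, 0.1558]
tool_rot: [3.14, -0.002, 1.575]
force: [0.4, -1.0, 0.5]
grip_width: 0.0649
```

Call:
{"method": "apply_moves", "body": {
  "commands": [
    {"travel": [0, 0, 0.02], "twist": [0, 0, 0], "claw": 0.065},
    {"travel": [0, 0, 0.034], "twist": [0, 0, 0], "claw": 0.065},
    {"travel": [0, 0, 0.034], "twist": [0, 0, 0], "claw": 0.065},
    {"travel": [0, 0, 0.034], "twist": [0, 0, 0], "claw": 0.065},
    {"travel": [0, 0, 0.034], "twist": [0, 0, 0], "claw": 0.065}
  ]
}}

```text
clock: 52.05
position: [0.5318, 0.0345, 0.1222]
tool_rot: [3.141, -0.001, 1.57]
force: [-0.4, -0.4, 1.1]
grip_width: 0.0647
```

```bash
python3 go.py 0.5314,0.036,0.0355,90
```

```text
t 52.05 pos [0.5318 0.0345 0.1222] rpy [ 1.7994e+02 -5.0000e-02  8.9970e+01] F [-0.4 -0.4  1.1] w 0.0647
0.5314,0.036,0.0355,90 travel [ 0.0015 -0.0005  0.0867] twist [ 0.06 -0.05 -0.03]
```

Call:
{"method": "apply_moves", "body": {
  "commands": [
    {"travel": [0.0015, -0.0003, 0.015], "twist": [0, 0, 0], "claw": 0.065},
    {"travel": [0.0015, -0.0003, 0.033], "twist": [0, 0, 0], "claw": 0.065},
    {"travel": [0.0015, -0.0003, 0.051], "twist": [0, 0, 0], "claw": 0.065},
    {"travel": [0.0015, -0.0003, 0.068], "twist": [0, 0, 0], "claw": 0.065},
    {"travel": [0.0015, -0.0003, 0.08], "twist": [0, 0, 0], "claw": 0.065},
    {"travel": [0.0015, -0.0003, 0.0865], "twist": [0, 0, 0], "claw": 0.065},
    {"travel": [0.0015, -0.0003, 0.0865], "twist": [0, 0, 0], "claw": 0.06},
    {"travel": [0.0015, -0.0003, 0.0865], "twist": [0, 0, 0], "claw": 0.056},
    {"travel": [0.0015, -0.0003, 0.0865], "twist": [0, 0, 0], "claw": 0.052}
  ]
}}

```text
clock: 52.95
position: [0.5314, 0.0365, 0.0354]
tool_rot: [3.141, -0.001, 1.571]
force: [0.0, -0.1, -0.1]
grip_width: 0.0517
```

Call:
{"method": "apply_moves", "body": {
  "commands": [
    {"travel": [0, 0, 0], "twist": [0, 0, 0], "claw": 0.048},
    {"travel": [0, 0, 0], "twist": [0, 0, 0], "claw": 0.045},
    {"travel": [0, 0, 0], "twist": [0, 0, 0], "claw": 0.036},
    {"travel": [0, 0, 0], "twist": [0, 0, 0], "claw": 0.036},
    {"travel": [0, 0, 0], "twist": [0, 0, 0], "claw": 0.036},
    {"travel": [0, 0, 0], "twist": [0, 0, 0], "claw": 0.036}
  ]
}}

```text
clock: 53.55
position: [0.5313, 0.0365, 0.0352]
tool_rot: [3.141, -0.001, 1.571]
force: [-1.9, 0.2, 7.9]
grip_width: 0.043
```

Call:
{"method": "apply_moves", "body": {
  "commands": [
    {"travel": [0, 0, -0.002], "twist": [0, 0, 0], "claw": 0.036},
    {"travel": [0, 0, -0.006], "twist": [0, 0, 0], "claw": 0.036},
    {"travel": [0, 0.0015, -0.006], "twist": [0, 0, 0], "claw": 0.036},
    {"travel": [0, 0.0033, -0.006], "twist": [0, 0, 0], "claw": 0.036},
    {"travel": [0, 0.0033, -0.006], "twist": [0, 0, 0], "claw": 0.036},
    {"travel": [0, 0.0033, -0.006], "twist": [0, 0, 0], "claw": 0.036}
  ]
}}

```text
clock: 54.15
position: [0.5343, 0.0364, 0.0406]
tool_rot: [-3.141, -0.0, 1.571]
force: [-0.2, 0.1, -0.6]
grip_width: 0.0428
```

Call:
{"method": "apply_moves", "body": {
  "commands": [
    {"travel": [0, 0.0003, 0.002], "twist": [0, 0, 0], "claw": 0.036},
    {"travel": [0, 0.0003, 0.004], "twist": [0, 0, 0], "claw": 0.036},
    {"travel": [0, 0.0003, 0.005], "twist": [0, 0, 0], "claw": 0.036},
    {"travel": [0, 0.0003, 0.0056], "twist": [0, 0, 0], "claw": 0.036},
    {"travel": [0, 0.0003, 0.0056], "twist": [0, 0, 0], "claw": 0.036}
  ]
}}

```text
clock: 54.65
position: [0.5345, 0.0364, 0.0352]
tool_rot: [-3.141, -0.001, 1.571]
force: [-1.0, -0.4, 3.8]
grip_width: 0.0428
```

Call:
{"method": "apply_moves", "body": {
  "commands": [
    {"travel": [0, 0, 0], "twist": [0, 0, 0], "claw": 0.045},
    {"travel": [0, 0, 0], "twist": [0, 0, 0], "claw": 0.05},
    {"travel": [0, 0, 0], "twist": [0, 0, 0], "claw": 0.057},
    {"travel": [0, 0, 0], "twist": [0, 0, 0], "claw": 0.064},
    {"travel": [0, 0, -0.01], "twist": [0, 0, 0], "claw": 0.064},
    {"travel": [0, 0, -0.03], "twist": [0, 0, 0], "claw": 0.065},
    {"travel": [0, 0, -0.06], "twist": [0, 0, 0], "claw": 0.065},
    {"travel": [0, 0, -0.09], "twist": [0, 0, 0], "claw": 0.065},
    {"travel": [0, 0, -0.12], "twist": [0, 0, 0], "claw": 0.065},
    {"travel": [0, 0, -0.17], "twist": [0, 0, 0], "claw": 0.065}
  ]
}}

```text
clock: 55.65
position: [0.5334, 0.0362, 0.2057]
tool_rot: [-3.139, 0.0, 1.571]
force: [1.0, 1.8, 0.5]
grip_width: 0.0649
```

Call:
{"method": "apply_moves", "body": {
  "commands": [
    {"travel": [-0.03, 0, -0.02], "twist": [0, 0, 0], "claw": 0.065},
    {"travel": [-0.075, 0, -0.02], "twist": [0, 0, 0], "claw": 0.065},
    {"travel": [-0.12, 0, -0.02], "twist": [0, 0, 0], "claw": 0.065},
    {"travel": [-0.165, 0, -0.02], "twist": [0, 0, 0], "claw": 0.065},
    {"travel": [-0.21, 0, -0.02], "twist": [0, 0, 0], "claw": 0.065},
    {"travel": [-0.255, 0, -0.02], "twist": [0, 0, 0], "claw": 0.065},
    {"travel": [-0.3, 0, -0.02], "twist": [0, 0, 0], "claw": 0.065},
    {"travel": [-0.345, 0, -0.02], "twist": [0, 0, 0], "claw": 0.065},
    {"travel": [-0.38, 0, -0.02], "twist": [0, 0, 0], "claw": 0.065},
    {"travel": [-0.4, 0, -0.02], "twist": [0, 0, 0], "claw": 0.065}
  ]
}}

```text
clock: 56.65
position: [0.5335, -0.367, 0.2257]
tool_rot: [-3.141, 0.001, 1.568]
force: [0.2, -0.3, 0.1]
grip_width: 0.0652
```

Call:
{"method": "apply_moves", "body": {
  "commands": [
    {"travel": [0, 0, 0], "twist": [0, 0, 0], "claw": 0.065},
    {"travel": [0, 0, 0], "twist": [0, 0, 0], "claw": 0.065},
    {"travel": [0, 0, 0], "twist": [0, 0, 0], "claw": 0.065}
  ]
}}

```text
clock: 56.95
position: [0.5351, -0.3625, 0.2252]
tool_rot: [-3.142, -0.001, 1.572]
force: [-0.6, 0.7, -0.8]
grip_width: 0.0651
```

```bash
python3 go.py; python3 m.py | head -6;  python3 - <<'E'
from h import *
f=grab("scene");cv2.imwrite("pics/s30.png",f["frame"])
f=grab("top");cv2.imwrite("pics/t30.png",f["frame"])
E
```

```text
t 56.95 pos [ 0.5351 -0.3625  0.2252] rpy [-1.800e+02 -6.000e-02  9.008e+01] F [-0.6  0.7 -0.8] w 0.0651
dark:
((298.7500305175781, 287.2500305175781), (25.455841064453125, 26.16295051574707), 45.0) 119 (286, 274, 27, 27)
((339.10003662109375, 293.70001220703125), (27.280029296875, 27.280027389526367), 63.43495178222656) 352 (325, 280, 29, 28)
((379.75, 295.75), (14.849241256713867, 14.142135620117188), 45.0) 184 (372, 288, 16, 15)
amber:
((339.0, 294.0), (26.0, 26.0), 90.0) 278 ((339.1855163574219, 293.876953125), (26.069181442260742, 26.277528762817383), 151.04685974121094)
```

View pics/s30.png

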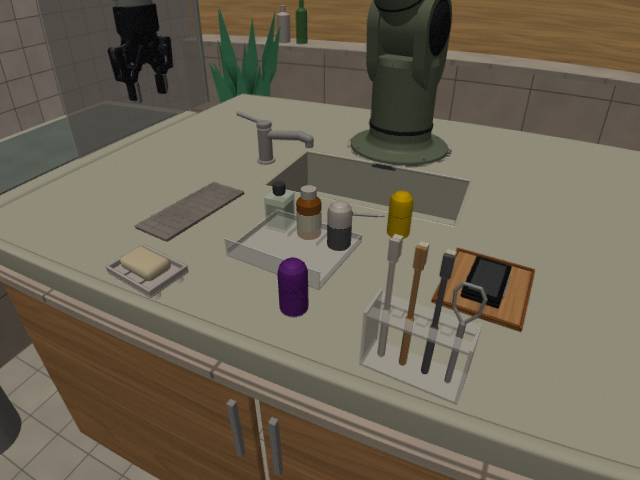

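View pics/t30.png

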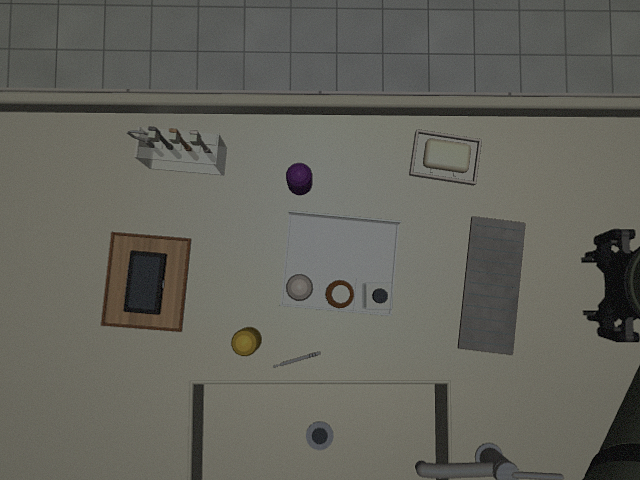

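Final pictures: all three stand upright in their bays (top view: roll-on at (299,287), bottle at (339,294), flask cap at (380,296)). The compact lies in the bamboo tray at (145,282), and the organiser and ear pick look unmoved.

```bash
python3 -c "
from workcell import bot
print(bot.job_done())"
```

```text
the job is handed in; nothing more can be done
None
```

I did the job in the order asked and handed it in at about 57 s of the 136 s allowed. Flask, bottle and roll-on went upright onto the board. The compact then went shut and flat into the middle of the bamboo tray. Last, the roll-on, bottle and flask went back to their own bays.

- **Toiletries:** all three stood upright in every picture. My first return left the roll-on about 3.5 mm too far forward, so I regripped and moved it. Against the first top view it now sits within about 0.5 mm. The bottle is still about 1.7 mm and the flask about 2.4 mm forward of where they stood, and I left those as they were.
- **Compact:** its centre measured about 2 mm from the bamboo tray's centre, and its long side lies along the tray's x.
- **Bystanders:** the toothbrush organiser and ear pick look unmoved in the final pictures.
- **Forces:** the highest wrist force I read was about 17 N, when setting the roll-on back down. Readings came only at the end of each move call.

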